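# Set the copper cup and present the doming punch

## Task

First seat the copper cup mouth up and fully home in the round pocket of the steel doming block and let go of it. Then draw the red-gripped doming punch out of its slanted bore, turn it upright with its ball end down, and finish still holding it raised and still, ball centred over the cup and a few centimetres clear above its rim, with nothing but the gripper carrying it. Do not disturb the other tools and parts on the bench.

Things in the scene. Friction and masses are not known exactly. Their poses are not given: they have to be found in the camera images.
- cup_center (a point): Copper cup, 40 mm dia, 34 mm high, wall 3 mm, floor 4 mm, open at the top, lowest 9 mm tapering to 31 mm dia at the foot; about 100 g. It stands mouth up on a square cork pad 100 mm wide and 6 mm thick. The point is on its axis half-way up (17 mm above its underside); z points out of the mouth.
- cup: The same cup; origin at the centre of its underside, z out of the mouth.
- dome_block_hole0 (a point): Square steel doming block 100 x 100 mm, 32 mm high, fixed, with one round pocket in the middle of its top: 44 mm dia, 12 mm deep, flat floor, bevelled 3 mm at the mouth. The point is the centre of the pocket's mouth, level with the block's top; z up. The seated cup stands 22 mm proud of the block.
- dome_block: The same steel block; origin at the centre of its underside.
- punch_grip (a point): Centre of the red square grip (20 x 20 mm, 60 mm long) of the doming punch, 104 mm from the ball's tip, 36 mm from the head. The punch stands ball down in a slanted bore of the wooden holder. z runs along it from ball to head, at the start leaning about 0.71 rad (41 deg) from vertical, head away from the robot; x and y are square to the grip's flats, y level at the start.
- punch_tip (a point): The outermost point of the punch's ball end; same axes as punch_grip.
- punch: Doming punch, 140 mm long, 170 g, balance about 50 mm from the tip: brass cap 17 mm dia and 6 mm high on the head, red grip, 18.5 mm square brass band, bright 16.5 mm square steel foot, neck, 16 mm steel ball. Origin at the tip of the ball.
- bore_mid (a point): Midway between the mouths of the two bores of the wooden tool holder, 81 mm above the bench; the mouths lie 40 mm either side of it along y. Bores: square, 19 mm wide, 55 mm deep, square to the slanted top face, leaning 0.70 rad from vertical towards +x of this frame. Either one may hold the punch.
- holder: Wooden tool holder, fixed: plinth 135 x 176 mm with a slanted block 60 x 150 x 65 mm (highest edge 100 mm above the bench) and two side cheeks 62 mm high. Origin at the centre of its underside, x the level direction in which the bores lean.
- liner: Bystander in the other bore: 112 mm long tool, dark 16.5 mm square steel with a pale round wooden grip 18 mm dia; origin at its foot in the bore. Leave in place.
- hammer: Bystander: small hammer lying near the far side; origin on the bench under it.
- brass_dish: Bystander: brass bowl 170 mm dia, 35 mm high, at the far side; origin under its centre.
- spool: Bystander: grey spool 36 mm dia, 28 mm high; origin under its centre.
- ring_mandrel: Bystander: brass ring 44 mm dia, 14 mm high; origin under its centre.
- jar: Bystander: amber glass jar 60 mm dia, 80 mm high with black cap, at the right; origin under its centre.
- file_tool: Bystander: wooden-handled screwdriver lying at the left; origin on the bench under it.
Mind the look-alikes: they are no part of the job. What is shaped like the punch but pink is not meant.

How it is judged (in metres and radians):
On the way, in this order (a step that is already met when the one before it is completed fails the run):
1. the cup stands mouth up, fully home in the pocket, released (horizontal distance between cup_center and dome_block_hole0 below 0.004 m and z of cup_center in the frame of dome_block_hole0 below 0.009 m and angle between cup_center's own z axis and vertical below 0.1 rad and contact force between the fingers and cup below 0.1 N), for 0.2 s.
2. the punch is drawn clear of the holder in the gripper (height (world z) of punch_tip above 0.085 m and contact force between the fingers and punch above 1 N and contact force between punch and holder below 0.1 N), for 0.1 s.
At the end, for the whole second after the job is handed in: Cup in the pocket: mouth up within 0.1 rad, centred within 4 mm, within 4 mm of fully down, released. Punch held still by the fingers, clear of cup, block and holder, ball down, upright within 0.17 rad, tip within 12 mm of the cup axis and 8 to 83 mm above its rim (all of step 1 and angle between punch_grip's own z axis and vertical below 0.17 rad and horizontal distance between punch_tip and cup_center below 0.012 m and z of punch_tip in the frame of cup_center between 0.025 and 0.1 m and contact force between the fingers and punch above 1 N and linear speed of punch below 0.02 m/s and angular speed of punch below 0.1 rad/s and contact force between punch and cup below 0.1 N and contact force between punch and dome_block below 0.1 N and contact force between punch and holder below 0.1 N); the arm keeps its last pose, push and grip.
It fails at once if another tool or part on the bench was moved more than 30 mm (distance of any of liner, hammer, brass_dish, spool, ring_mandrel, jar, file_tool from where it was at the start of the episode above 0.03 m).
It also fails if it takes over 56 s, if anything falls off the work surface, if the arm or the gripper's body presses on something with over 40 N, if the wrist force passes 120 N, or if a joint passes its speed limit or range.

## Robot

A 6-joint arm with a two-finger parallel gripper is mounted at the origin on the work surface. World frame = base frame: x ahead of the robot, y to its left, z up, the work surface at z = 0. Lengths are in mm, angles in rad, forces in N, time in s.
With the tool pointing down it reaches from about 400 to 925 mm from the base axis. Payload 12.5 kg.
Tool frame: the origin (TCP) lies on the front face of the gripper's body, between the roots of the fingers; the fingertips stand 78 mm ahead of it and the grasp point (between the pads) lies 59 mm ahead of it; x points along the fingers, z is the direction in which the jaws open and shut, and the axes are right-handed (so a half turn about x gives the same grasp; the last joint's range is limited). The gripper opens to 95 mm and grips with 3 to 60 N. Pads are 20 mm wide; open, the fingers measure 119 mm over their backs; the gripper's body (75 mm by 180 mm) begins 59 mm behind the grasp point.
Start: joints at [1.124, 0.491, 1.559, -0, 1.092, -0.106], TCP at [208.882, 589.072, 292.261] pointing down, gripper open.
Joint ranges: [-3.1, 3.1], [-0.84, 2.19], [0.05, 2.79], [-1.13, 4.28], [0.06, 2.93], [-2.69, 2.69]. Speed limits (rad/s): [2.22, 2.22, 2.79, 3.14, 3.14, 3.14].

## Interface

Orientations are given as a unit quaternion [x, y, z, w].
In Python, from bench import * gives the robot as it stands.
- The arm moves only by the tool move_arm, never from a script. Its argument "moves" is a list of rows, each an object of numbers: "tx", "ty", "tz": the shift along the world's x, y, z in cm; "ax", "ay", "az": the turn, a rotation vector about the world's x, y, z in rad. In form: [{"tx": .., "ty": .., "tz": .., "ax": .., "ay": .., "az": ..}, ...]. A call has 1 to 20 rows; each row shifts and turns the pose as measured when the row begins; what a row does not reach is not made up. A row lasts 1/8 s, in which the tool goes at most 62.5 mm and 10.7 degrees, less where a joint would pass 70% of its speed; a pose out of reach is approached as far as the arm can. A call is refused whole if a number of a shift passes 6.25 or a number of a turn 0.188, either way. A call with a gripper value outside its range is refused whole. "grip" is the finger opening in cm, from 0 to 9.51, set as the call begins (left out, the last holds). The fingers move at their own pace and stop on an object; "force" is the grip in N (left out, the last holds). Time passes only in rows, so rows that do not move let the fingers close. It gives the time, the measured TCP pose, the force and the opening at its end, in the units of the state.
- get_state(): the state, without advancing time (a new reading comes with each control period).
- grab_frame(name): name is "scene" or "side" or "wrist"; returns a dict with "frame" (420x560x3 uint8, red, green, blue), "vertical_fov" (degrees; the focal length in pixels is half the picture's height over the tangent of half this angle, whatever the lens; pixels are square), "cx", "cy" (the principal point, pixels), "view" (4x4, takes a point from world to camera coordinates); the wrist camera has in their place "mount" (4x4, takes a point from camera to tool coordinates, whose origin is the TCP and whose axes are the tool frame's). Camera axes: x right, y up, looking along -z (the intrinsics and any distortion apply to the point x, -y, -z); pixel columns grow to the right and rows downward; lengths in mm; the calibration is good to about 2 mm. A picture is of the moment at which its call begins: read the wrist's pose just before it. There is no depth.
- hand_in(): hands the job in, once; it reports no verdict.
Trained networks look in a picture, given as the dict that the camera call returned (one of the last four; its "shot" number tells which), for a name from the list of things; names that differ only in an ending like _2 or _b are one class to them, and where a whole thing is asked for, a point or a joint stands for the part that bears it (a point fixed in the world has none). Each returns a list of dicts, best first, with "conf" (0 to 1); they miss things now and then, are a little off and sometimes report something else, mostly with a low value. They report only what shows in the picture. A call takes as long as a camera call. They do not tell look-alikes from the thing itself.
- regions_of(picture, label): "pixels" (420x560 bool, what is visible of it) and "pixel" ([row, column] in pixels, amid what is visible of it).
The state is a dict: "clock": time; "joints": joint angles; "dq": joint speeds; "effort": joint torques, N m; "position": TCP position; "tool_rot": TCP orientation; "force": force on the tool from outside, world axes, zero at the start; "torque": the same for the moment, N m; "grip_width": finger opening in mm.
Only numpy, scipy, OpenCV 4.12 (cv2) and the standard library are available. Lean on these libraries where they do the work, as an engineer would, in place of code of your own. Each camera call takes 0.05 s, during which the arm holds its last target.

## Working session

There is one attempt and no reset: what is moved stays moved. The work goes in short steps, Python scripts to look and compute and a tool call to move; the robot and the scene stay as the last step left them, time stands still between calls to the robot, and variables do not carry over. Pictures are saved under pics/ and viewed, and the job is handed in when it is done.

Besides the shell and the picture viewer there is one more tool, called by a JSON object that holds its "api" and its "payload". move_arm: Moves the arm, as the interface text tells. Its arguments: {"type":"object","properties":{"moves":{"type":"array","items":{"type":"object","properties":{"tx":{"type":"number"},"ty":{"type":"number"},"tz":{"type":"number"},"ax":{"type":"number"},"ay":{"type":"number"},"az":{"type":"number"}}}},"grip":{"type":"number"},"force":{"type":"number"}},"required":["moves"]}

```bash
mkdir -p pics; ls
cat > h.py <<'E'
import numpy as np,cv2
from bench import *
from scipy.spatial.transform import Rotation as R
def save(p,n,box=None,s=1):
    im=p["frame"][:,:,::-1].copy()
    if box: r0,r1,c0,c1=box; im=im[r0:r1,c0:c1]
    if s!=1: im=cv2.resize(im,None,fx=s,fy=s,interpolation=cv2.INTER_CUBIC)
    cv2.imwrite("pics/"+n+".png",im)
E
python3 - <<'E'
from h import *
s=get_state();print({k:np.round(v,3) for k,v in s.items()})
for n in ["scene","side","wrist"]:
    p=grab_frame(n);save(p,n+"0")
    print(n,{k:(np.round(v,4).tolist() if not isinstance(v,dict) else v) for k,v in p.items() if k!="frame"})
    for l in ["cup","dome_block","punch","holder"]:
        try:
            for r in regions_of(p,l): print(l,r["conf"],r["pixel"],r["pixels"].sum())
        except Exception as e: print(l,e)
E
```

```text
pics
{'clock': np.float64(0.0), 'joints': array([ 1.124,  0.492,  1.559,  0.   ,  1.092, -0.106]), 'dq': array([0.001, 0.   , 0.001, 0.001, 0.001, 0.   ]), 'effort': array([-2.0000e-03, -6.1265e+01, -2.5817e+01,  6.9000e-02,  4.8000e-02,
       -0.0000e+00]), 'position': array([208.807, 588.902, 291.663]), 'tool_rot': array([-0.408,  0.578,  0.408,  0.577]), 'force': array([ 0.073, -0.327, -0.015]), 'torque': array([0.02 , 0.001, 0.021]), 'grip_width': np.float64(94.939)}
scene {'vertical_fov': 50.2405, 'cx': 278.3711, 'cy': 211.4101, 'view': [[0.7695, 0.6382, -0.0226, -399.3123], [-0.3676, 0.4716, 0.8016, 107.6809], [0.5222, -0.6085, 0.5975, -1494.0395], [0.0, 0.0, 0.0, 1.0]], 'shot': 1}
cup 0.63 [184.8, 321.6] 175
cup 0.55 [176.5, 391.7] 165
dome_block 0.65 [283.3, 201.6] 1769
punch 0.75 [200.0, 301.2] 242
punch 0.68 [159.4, 260.7] 253
punch 0.59 [240.2, 189.0] 273
punch 0.57 [183.5, 262.2] 307
holder 0.96 [232.9, 276.3] 2713
holder 0.45 [284.9, 200.6] 1897
side {'vertical_fov': 43.3158, 'cx': 282.8354, 'cy': 219.5589, 'view': [[0.9813, -0.1923, 0.01, -519.1361], [0.1116, 0.6104, 0.7842, -137.1426], [-0.1569, -0.7684, 0.6204, -1321.2699], [0.0, 0.0, 0.0, 1.0]], 'shot': 2}
cup 0.52 [184.4, 241.0] 180
dome_block 0.64 [318.2, 286.9] 2072
dome_block 0.58 [194.9, 283.3] 279
punch 0.77 [190.4, 150.5] 346
punch 0.63 [297.0, 211.7] 471
punch 0.62 [214.5, 197.4] 338
punch 0.51 [199.3, 281.5] 333
holder 0.88 [240.5, 269.9] 3026
wrist {'vertical_fov': 63.4325, 'cx': 277.3286, 'cy': 214.0215, 'mount': [[0.0008, 0.2843, -0.9587, -91.8911], [-0.0001, 0.9587, 0.2843, 79.551], [1.0, -0.0002, 0.0008, 0.6457], [0.0, 0.0, 0.0, 1.0]], 'shot': 3}
punch 0.65 [245.6, 41.2] 2393
```

View pics/scene0.png

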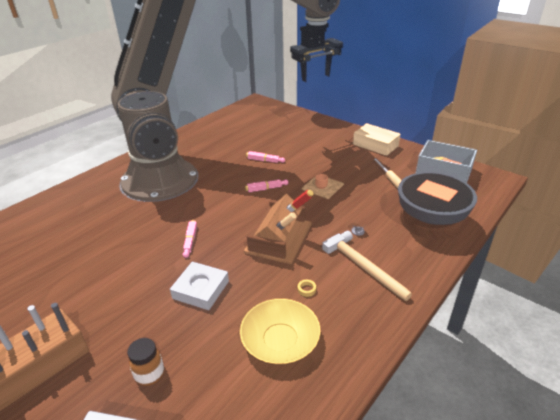

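View pics/side0.png

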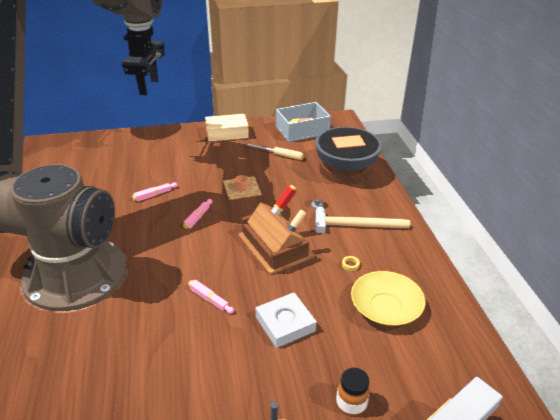

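View pics/wrist0.png

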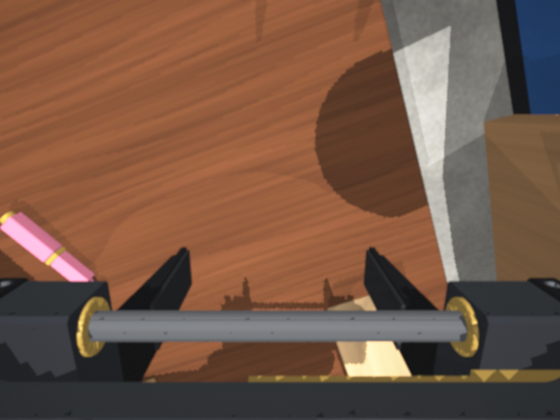

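Run:
```python
from h import *
import cv2
for f,b in [("scene0",(110,340,150,430)),("side0",(110,370,80,370))]:
    im=cv2.imread(f"pics/{f}.png");r0,r1,c0,c1=b
    cv2.imwrite(f"pics/{f}z.png",cv2.resize(im[r0:r1,c0:c1],None,fx=2.3,fy=2.3,interpolation=cv2.INTER_CUBIC))
```

```text
(no output)
```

View pics/scene0z.png

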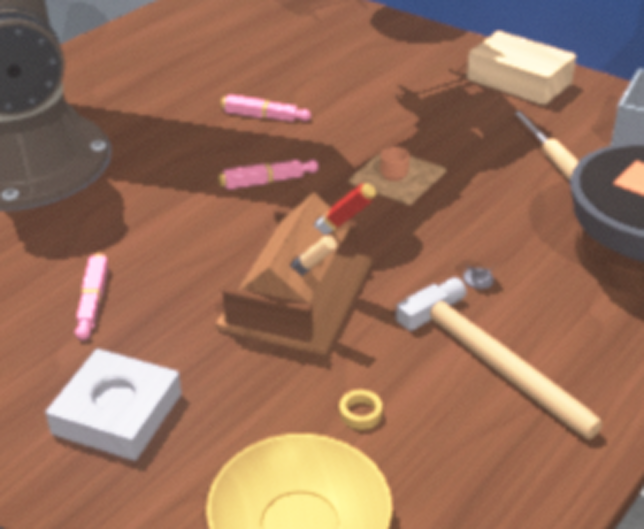

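View pics/side0z.png

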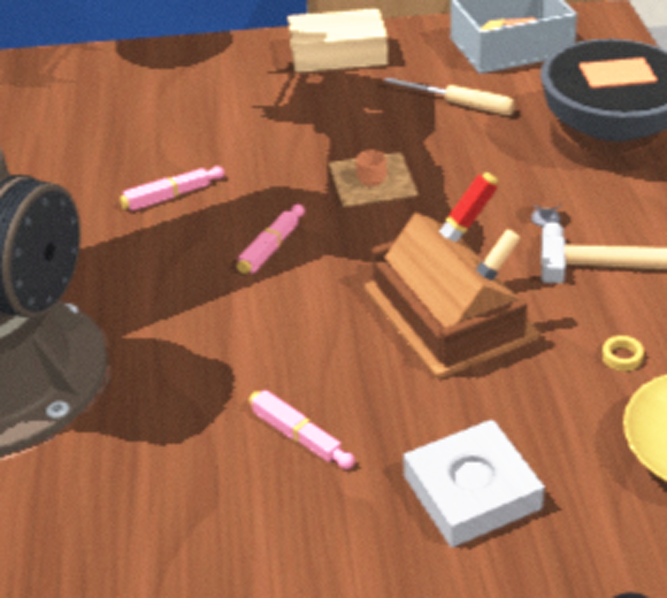

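The real cup stands on the cork pad at scene (185,322) / side (184,241). The other "cup" hit in the scene view, (176,392), is the screwdriver area. The real punch has the red grip, at scene (200,301) / side about (199,285). The three pink look-alikes are at scene (157,265), (185,266) and (239,190). The block is at scene (283,201).

```bash
cat >> h.py <<'E'
def K(p):
    f=210/np.tan(np.radians(p["vertical_fov"])/2);return f,p["cx"],p["cy"]
def proj(p,X,V=None):
    V=np.array(p["view"]) if V is None else V
    X=np.atleast_2d(X);c=X@V[:3,:3].T+V[:3,3];f,cx,cy=K(p)
    return np.c_[cx+f*c[:,0]/-c[:,2], cy-f*c[:,1]/-c[:,2]]   # col,row
def ray(p,u,v,V=None):
    V=np.array(p["view"]) if V is None else V
    f,cx,cy=K(p);d=V[:3,:3].T@np.array([(u-cx)/f,-(v-cy)/f,-1]);o=-V[:3,:3].T@V[:3,3]
    return o,d/np.linalg.norm(d)
def atz(p,u,v,z,V=None):
    o,d=ray(p,u,v,V);return o+d*(z-o[2])/d[2]
def tri(rs):
    A=sum(np.eye(3)-np.outer(d,d) for o,d in rs);b=sum((np.eye(3)-np.outer(d,d))@o for o,d in rs)
    x=np.linalg.solve(A,b);return x,[np.linalg.norm((np.eye(3)-np.outer(d,d))@(x-o)) for o,d in rs]
def wview(p,s):
    T=np.eye(4);T[:3,:3]=R.from_quat(s["tool_rot"]).as_matrix();T[:3,3]=s["position"]
    return np.linalg.inv(T@np.array(p["mount"]))
E
python3 - <<'E'
from h import *
a=grab_frame("scene");b=grab_frame("side")
print(get_state()["clock"])
def red(p):
    h=cv2.cvtColor(p["frame"],cv2.COLOR_RGB2HSV).astype(int)
    m=((h[...,0]<6)|(h[...,0]>174))&(h[...,1]>190)&(h[...,2]>120)
    n,l,st,c=cv2.connectedComponentsWithStats(m.astype(np.uint8));
    for i in range(1,n):
        if st[i,4]>40:
            ys,xs=np.where(l==i);P=np.c_[xs,ys].astype(float);q=P-P.mean(0);w,v=np.linalg.eigh(q.T@q);t=q@v[:,1]
            print("red",st[i],c[i],(P.mean(0)+v[:,1]*t.max()).round(1),(P.mean(0)+v[:,1]*t.min()).round(1))
red(a);red(b)
for p in (a,b):
  for l in ["cup","dome_block","holder"]:
    for r in regions_of(p,l)[:1]:
        ys,xs=np.where(r["pixels"]);print(l,r["conf"],xs.min(),xs.max(),ys.min(),ys.max(),xs.mean(),ys.mean())
# block pocket from zoom estimates
pk=[tri([ray(a,200.5,279.5),ray(b,283+2,316)])]
print("pocket",pk)
print("cup",tri([ray(a,321.8,182),ray(b,241,183.5)]))
E
```

```text
0.85
red [276 189  19  19 166] [285.27710843 197.93975904] [278.8 206.1] [292.1 189.3]
cup 0.7 314 327 174 188 320.89080459770116 180.8735632183908
dome_block 0.67 170 228 262 309 199.29617834394904 285.0971337579618
holder 0.71 244 311 195 263 278.16460442444696 232.8151481064867
cup 0.47 234 247 175 190 240.7068062827225 182.41361256544502
dome_block 0.68 255 315 293 346 284.9429256594724 319.09400479616306
holder 0.9 239 313 203 273 273.3047586905164 240.16604792440094
pocket [(array([ 483.72654349, -250.26685856,   28.06248089]), [np.float64(2.754137586988811), np.float64(2.7541375869887403)])]
cup (array([456.87035935, 291.77063752,  21.04949793]), [np.float64(0.9626686968804361), np.float64(0.9626686968804808)])
```

{"api": "move_arm", "payload": {"moves": [{"tx":3.1,"ty":-3.7},{"tx":3.1,"ty":-3.7},{"tx":3.1,"ty":-3.7},{"tx":3.1,"ty":-3.7},{"tx":3.1,"ty":-3.7},{"tx":3.1,"ty":-3.7},{"tx":3.1,"ty":-3.7},{"tx":3.1,"ty":-3.7},{}]}}

```text
invalid input
```

Run:
```python
from h import *
s=get_state();p=grab_frame("wrist");V=wview(p,s);save(p,"w1")
print(s["clock"],s["position"].round(1) if hasattr(s["position"],"round") else s["position"]);print(R.from_quat(s["tool_rot"]).as_matrix().round(3))
print(proj(p,[[457,292,40],[457,292,6]],V))
for r in regions_of(p,"cup"): print(r["conf"],r["pixel"])
```

```text
1.15 [208.9 589.1 292.3]
[[ 0.    -0.942  0.334]
 [ 0.     0.334  0.942]
 [-1.    -0.     0.   ]]
[[127.36529679 440.20906822]
 [137.56494884 418.00676875]]
```

View pics/w1.png

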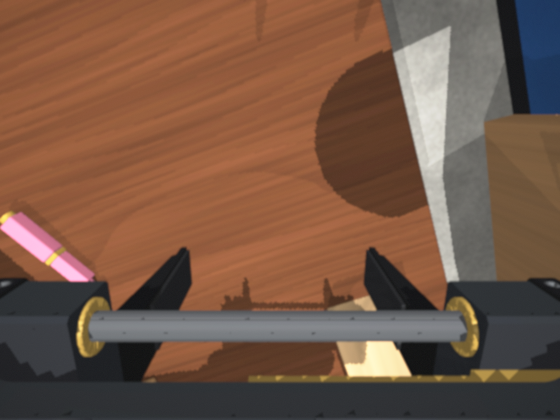

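{"api": "move_arm", "payload": {"moves": [{"tx":3.1,"ty":-3.7,"tz":0,"ax":0,"ay":0,"az":0},{"tx":3.1,"ty":-3.7,"tz":0,"ax":0,"ay":0,"az":0},{"tx":3.1,"ty":-3.7,"tz":0,"ax":0,"ay":0,"az":0},{"tx":3.1,"ty":-3.7,"tz":0,"ax":0,"ay":0,"az":0},{"tx":3.1,"ty":-3.7,"tz":0,"ax":0,"ay":0,"az":0},{"tx":3.1,"ty":-3.7,"tz":0,"ax":0,"ay":0,"az":0},{"tx":3.1,"ty":-3.7,"tz":0,"ax":0,"ay":0,"az":0}]}}

```text
clock: 2.12
position: [429.5, 324.0, 292.5]
tool_rot: [-0.409, 0.576, 0.41, 0.577]
force: [0.4, 0.7, -0.5]
grip_width: 95.0
```

Run:
```python
from h import *
s=get_state();p=grab_frame("wrist");V=wview(p,s);save(p,"w2")
print(s["clock"],s["position"]);print(R.from_quat(s["tool_rot"]).as_matrix().round(3))
print(proj(p,[[457,292,40],[457,292,6]],V))
for r in regions_of(p,"cup"): print(r["conf"],r["pixel"])
```

```text
2.125 [429.52923679 323.97173604 292.47214222]
[[ 0.002 -0.944  0.329]
 [ 0.002  0.329  0.944]
 [-1.    -0.001  0.002]]
[[256.71988456 226.29336847]
 [258.38153588 216.95681307]]
0.89 [226.2, 253.1]
```

View pics/w2.png

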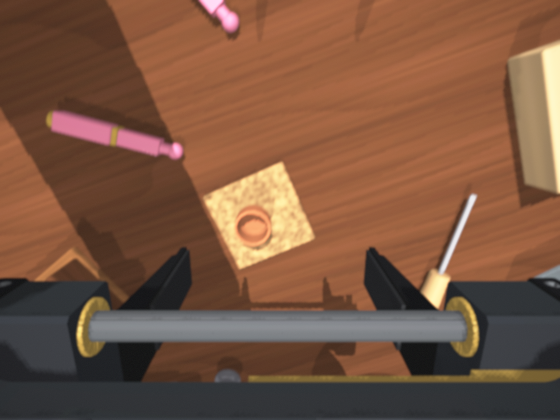

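Run:
```python
from h import *
s=get_state();p=grab_frame("wrist");V=wview(p,s)
r=regions_of(p,"cup")[0];m=r["pixels"].astype(np.uint8)
c=cv2.findContours(m,0,1)[0];c=max(c,key=len);e=cv2.fitEllipse(c);print(e)
save(p,"w3",(150,290,180,340),4)
h=cv2.cvtColor(p["frame"],cv2.COLOR_RGB2HSV)
for z in(40,30): print(atz(p,*e[0],z,V).round(1))
a=grab_frame("scene");b=grab_frame("side")
print("head",tri([ray(a,311,193),ray(b,292,188)]))
print("gripbottom",tri([ray(a,291,208),ray(b,278.8,206.1)]))
save(a,"sz",(170,270,230,350),6);save(b,"bz",(170,290,220,340),6)
save(a,"pz",(250,320,160,240),8);save(b,"qz",(280,360,240,330),8)
```

```text
((254.44015502929688, 222.7246856689453), (36.87969207763672, 40.196678161621094), 12.220183372497559)
[453.9 289.4  40. ]
[456.7 287.7  30. ]
head (array([567.45375286,  78.91707221, 138.61227379]), [np.float64(0.41050084562144634), np.float64(0.41050084562146233)])
gripbottom (array([528.27297616,  47.52627573,  99.24153488]), [np.float64(6.655973451244505), np.float64(6.65597345124448)])
```

View pics/w3.png

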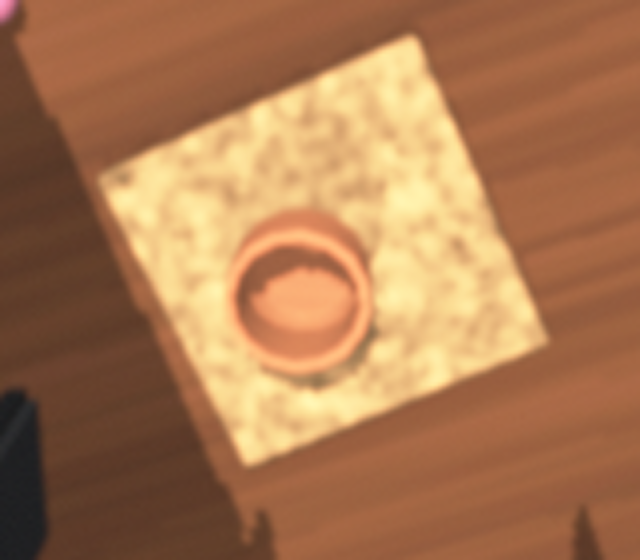

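View pics/sz.png

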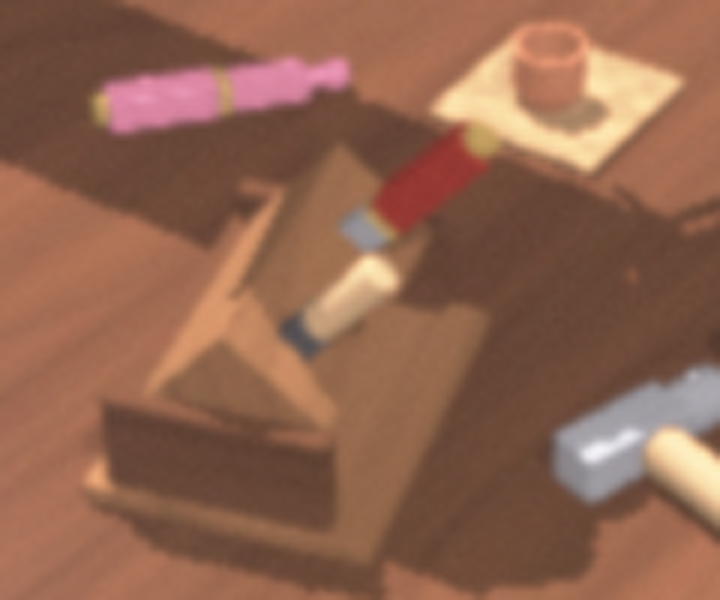

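View pics/bz.png

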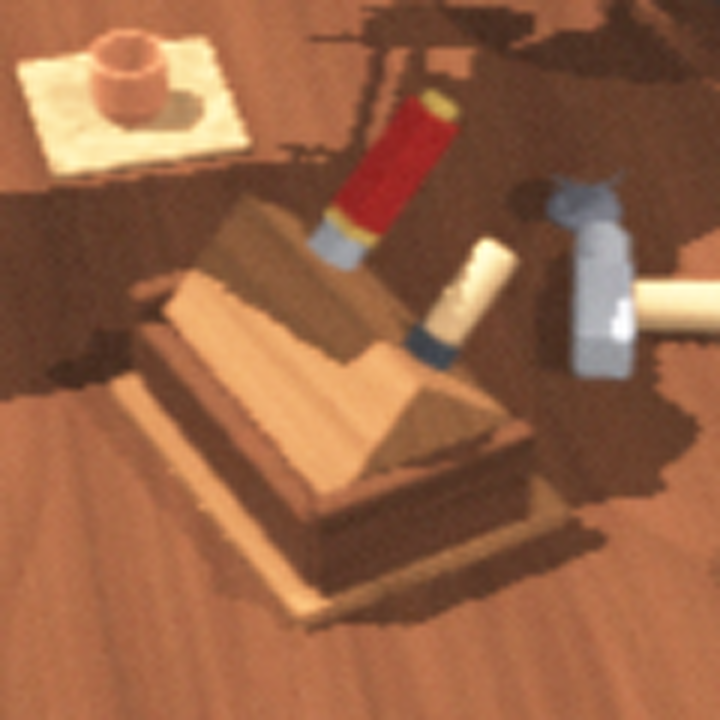

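View pics/pz.png

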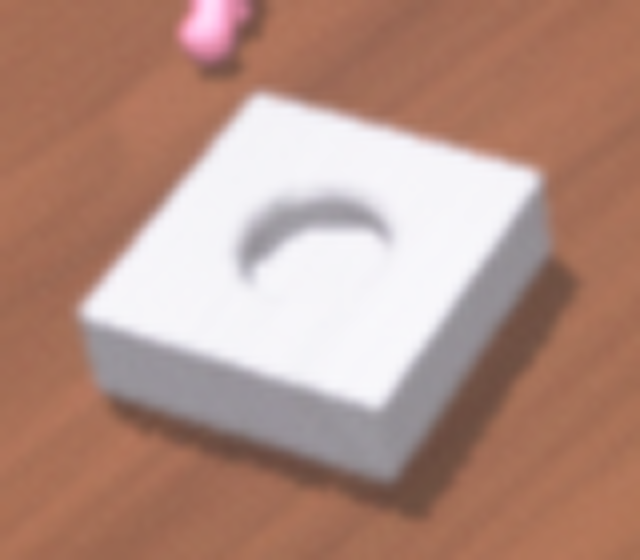

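View pics/qz.png

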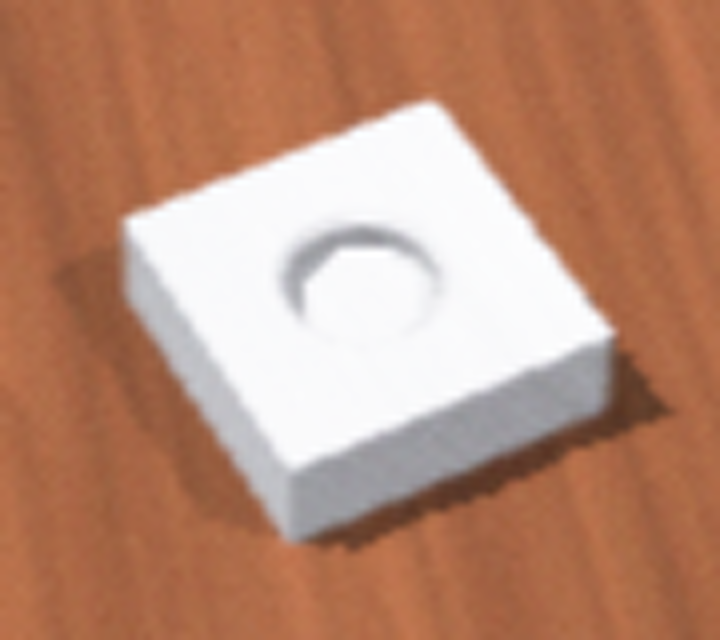

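Run:
```python
from h import *
s=get_state();p=grab_frame("wrist");V=wview(p,s)
print("cup",atz(p,255.0,224.7,40,V).round(1), s["position"])
a=grab_frame("scene");b=grab_frame("side")
A=np.array([(260,93),(543,175),(380,408),(82,312)])/8+(160-.5,250-.5)
B=np.array([(430,100),(613,335),(293,468),(125,218)])/8+(240-.5,280-.5)
for p,C in((a,A),(b,B)):
    X=np.array([atz(p,*c,32) for c in C]);print(X.round(1).tolist(),X.mean(0).round(1))
print("head",tri([ray(a,310.5,193.3),ray(b,293.3,187.2)]))
# brass/steel edge of grip bottom (both crops): scene (372,228), side(352,222)
print("gb",tri([ray(a,230+380/6,170+217/6),ray(b,220+350/6,170+225/6)]))
```

```text
cup [453.2 292.8  40. ] [428.15034397 325.82678393 292.30315151]
[[420.4, -219.1, 32.0], [516.1, -189.9, 32.0], [546.2, -285.5, 32.0], [450.2, -314.5, 32.0]] [ 483.2 -252.2   32. ]
[[516.6, -188.6, 32.0], [547.8, -285.1, 32.0], [452.5, -314.2, 32.0], [421.9, -217.8, 32.0]] [ 484.7 -251.4   32. ]
head (array([569.99300507,  73.71576963, 142.96314502]), [np.float64(0.8037137928735354), np.float64(0.8037137928735939)])
gb (array([527.50751193,  56.39085948,  94.05855907]), [np.float64(1.8197125691597271), np.float64(1.8197125691598242)])
```

{"api": "move_arm", "payload": {"moves": [{"tx":1.3,"ty":-1.6,"tz":-4,"ax":0,"ay":0,"az":0},{"tx":1.3,"ty":-1.6,"tz":-4,"ax":0,"ay":0,"az":0},{"tx":0,"ty":0,"tz":-4,"ax":0,"ay":0,"az":0},{"tx":0,"ty":0,"tz":0,"ax":0,"ay":0,"az":0}]}}

```text
clock: 3.08
position: [453.0, 296.3, 170.5]
tool_rot: [-0.412, 0.573, 0.412, 0.577]
force: [-0.4, 0.4, 0.9]
grip_width: 95.0
```

Run:
```python
from h import *
for i in range(3):
    s=get_state();p=grab_frame("wrist");print(s["clock"],np.round(s["position"],1))
V=wview(p,s);save(p,"w4");r=regions_of(p,"cup")
if r:
    m=r[0]["pixels"].astype(np.uint8);c=max(cv2.findContours(m,0,1)[0],key=len);print(r[0]["conf"],r[0]["pixel"],cv2.boundingRect(c))
a=grab_frame("scene");b=grab_frame("side")
print(atz(a,321.5,177.3,40),atz(b,241.2,178.7,40))
print(R.from_quat(s["tool_rot"]).as_matrix().round(3)); print(proj(p,[[455,293,40]],V))
```

```text
3.075 [453.  296.3 170.5]
3.125 [453.6 296.7 172.1]
3.175 [454.1 296.9 173.2]
0.68 [235.3, 263.3] (237, 201, 55, 63)
[457.61535767 287.46597846  40.        ] [457.93586483 291.09871388  40.        ]
[[ 0.008 -0.947  0.322]
 [ 0.005  0.322  0.947]
 [-1.    -0.006  0.008]]
[[270.3951677  233.27760052]]
```

View pics/w4.png

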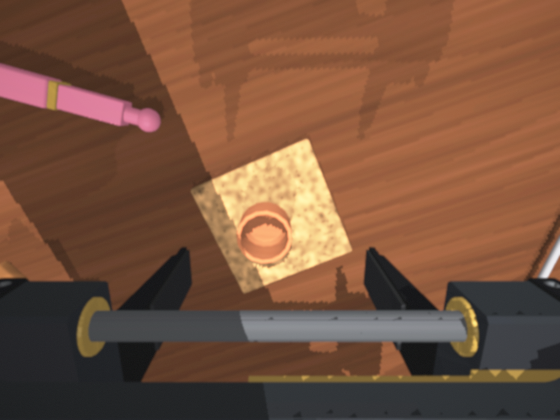

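{"api": "move_arm", "payload": {"moves": [{"tx":0.1,"ty":-0.8,"tz":-2.5,"ax":0,"ay":0,"az":0},{"tx":0,"ty":0,"tz":-2.5,"ax":0,"ay":0,"az":0},{"tx":0,"ty":0,"tz":-2,"ax":0,"ay":0,"az":0},{"tx":0,"ty":0,"tz":0,"ax":0,"ay":0,"az":0},{"tx":0,"ty":0,"tz":0,"ax":0,"ay":0,"az":0}]}}

```text
clock: 4.0
position: [456.8, 290.0, 107.9]
tool_rot: [-0.413, 0.567, 0.411, 0.582]
force: [0.2, 0.0, -0.4]
grip_width: 95.3
```

Run:
```python
from h import *
s=get_state();p=grab_frame("wrist");save(p,"w5");V=wview(p,s)
print(np.round(s["position"],1),R.from_quat(s["tool_rot"]).as_matrix().round(3).tolist(),proj(p,[[455.5,289,40]],V))
g=np.array(s["position"])+R.from_quat(s["tool_rot"]).as_matrix()@[59,0,0];print(g)
```

```text
[456.8 290.  107.9] [[0.019, -0.947, 0.321], [0.011, 0.321, 0.947], [-1.0, -0.015, 0.016]] [[271.66956821 270.26168181]]
[457.97528891 290.5776213   48.88939175]
```

View pics/w5.png

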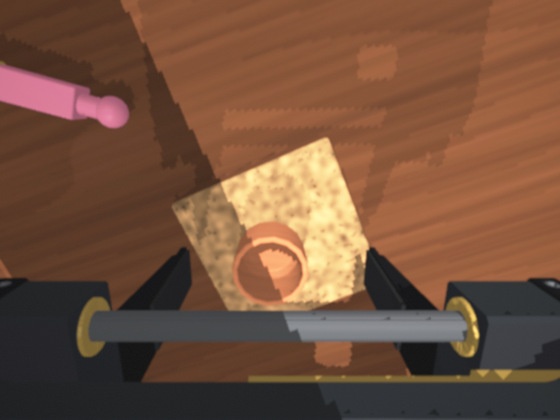

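{"api": "move_arm", "payload": {"moves": [{"tx":-0.1,"ty":-0.2,"tz":-0.9,"ax":-0.011,"ay":0.019,"az":0},{"tx":0,"ty":0,"tz":0,"ax":0,"ay":0,"az":0}]}}

```text
clock: 4.3
position: [456.1, 288.0, 99.7]
tool_rot: [-0.412, 0.575, 0.412, 0.575]
force: [0.9, -0.6, -0.7]
grip_width: 95.0
```

{"api": "move_arm", "payload": {"grip": 3.0, "force": 20, "moves": [{"tx":0,"ty":0,"tz":0,"ax":0,"ay":0,"az":0},{"tx":0,"ty":0,"tz":0,"ax":0,"ay":0,"az":0},{"tx":0,"ty":0,"tz":0,"ax":0,"ay":0,"az":0},{"tx":0,"ty":0,"tz":0,"ax":0,"ay":0,"az":0},{"tx":0,"ty":0,"tz":0,"ax":0,"ay":0,"az":0}]}}

```text
clock: 4.92
position: [456.2, 288.1, 100.0]
tool_rot: [-0.412, 0.574, 0.412, 0.575]
force: [0.6, 0.5, 0.5]
grip_width: 50.1
```

{"api": "move_arm", "payload": {"moves": [{"tx":0,"ty":0,"tz":0,"ax":0,"ay":0,"az":0},{"tx":0,"ty":0,"tz":0,"ax":0,"ay":0,"az":0},{"tx":0,"ty":0,"tz":0,"ax":0,"ay":0,"az":0}]}}

```text
clock: 5.3
position: [456.2, 288.1, 100.0]
tool_rot: [-0.412, 0.574, 0.412, 0.575]
force: [0.0, 0.0, 1.0]
grip_width: 40.2
```

Run:
```python
from h import *
s=get_state();p=grab_frame("wrist");save(p,"w6");print(s["grip_width"],np.round(s["position"],1))
```

```text
40.24498314409609 [456.2 288.1 100. ]
```

View pics/w6.png

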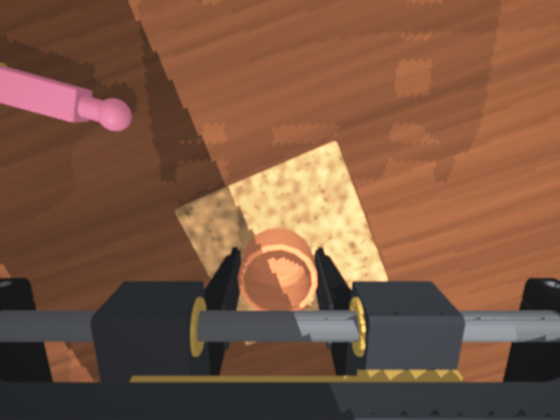

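{"api": "move_arm", "payload": {"moves": [{"tx":0,"ty":0,"tz":2,"ax":0,"ay":0,"az":0},{"tx":0,"ty":0,"tz":4,"ax":0,"ay":0,"az":0},{"tx":0,"ty":0,"tz":5,"ax":0,"ay":0,"az":0},{"tx":0,"ty":0,"tz":5,"ax":0,"ay":0,"az":0},{"tx":0,"ty":-2,"tz":3,"ax":0,"ay":0,"az":0},{"tx":0,"ty":-5,"tz":0,"ax":0,"ay":0,"az":0},{"tx":0,"ty":-5,"tz":0,"ax":0,"ay":0,"az":0},{"tx":0,"ty":-5,"tz":0,"ax":0,"ay":0,"az":0}]}}

```text
clock: 6.35
position: [454.2, 115.5, 295.6]
tool_rot: [-0.414, 0.573, 0.413, 0.574]
force: [0.8, 0.5, -0.7]
grip_width: 39.7
```

Run:
```python
from h import *
s=get_state();p=grab_frame("wrist");save(p,"w7");print(s["grip_width"],np.round(s["position"],1),R.from_quat(s["tool_rot"]).as_matrix().round(3).tolist())
```

```text
39.712798173183245 [454.2 115.5 295.6] [[0.001, -0.949, 0.316], [-0.001, 0.316, 0.949], [-1.0, -0.001, -0.001]]
```

View pics/w7.png

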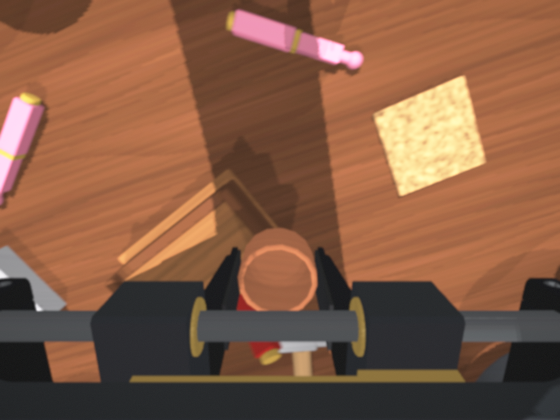

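{"api": "move_arm", "payload": {"moves": [{"tx":0.4,"ty":-5.3,"tz":0,"ax":0,"ay":0,"az":0},{"tx":0.4,"ty":-5.3,"tz":0,"ax":0,"ay":0,"az":0},{"tx":0.4,"ty":-5.3,"tz":0,"ax":0,"ay":0,"az":0},{"tx":0.4,"ty":-5.3,"tz":0,"ax":0,"ay":0,"az":0},{"tx":0.4,"ty":-5.3,"tz":0,"ax":0,"ay":0,"az":0},{"tx":0.4,"ty":-5.3,"tz":0,"ax":0,"ay":0,"az":0},{"tx":0.4,"ty":-4.0,"tz":0,"ax":0,"ay":0,"az":0},{"tx":0,"ty":0,"tz":0,"ax":0,"ay":0,"az":0}]}}

```text
clock: 7.4
position: [480.3, -259.2, 295.1]
tool_rot: [-0.414, 0.574, 0.412, 0.574]
force: [-0.3, 0.5, -0.7]
grip_width: 39.5
```

Run:
```python
from h import *
s=get_state();p=grab_frame("wrist");save(p,"w8");print(s["grip_width"],np.round(s["position"],1),R.from_quat(s["tool_rot"]).as_matrix().round(3).tolist())
V=wview(p,s);print(proj(p,[[484,-252,32]],V))
```

```text
39.482626042206455 [ 480.3 -259.2  295.1] [[0.001, -0.948, 0.319], [-0.002, 0.319, 0.948], [-1.0, -0.002, -0.002]]
[[284.93408233 191.67319904]]
```

View pics/w8.png

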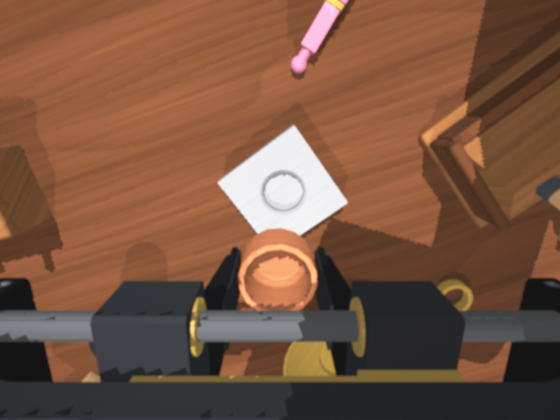

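Run:
```python
from h import *
s=get_state();p=grab_frame("wrist");V=wview(p,s)
save(p,"c8",(115,320,210,350),4) if 0 else save(p,"c8",(170,320,210,350),4)
M=R.from_quat(s["tool_rot"]).as_matrix();P=np.array(s["position"])
print(P)
for v in (275,277,279): 
    X=atz(p,278,v,P[2]-60,V); print(M.T@(X-P))
print(atz(p,284,190,32,V))
```

```text
[ 480.16919468 -257.92141359  295.10935906]
[59.99574358  3.19013899  0.82894583]
[59.9968196   2.10266491  0.82946732]
[59.99789961  1.01115188  0.82999074]
[ 481.68627713 -250.96521066   32.        ]
```

View pics/c8.png

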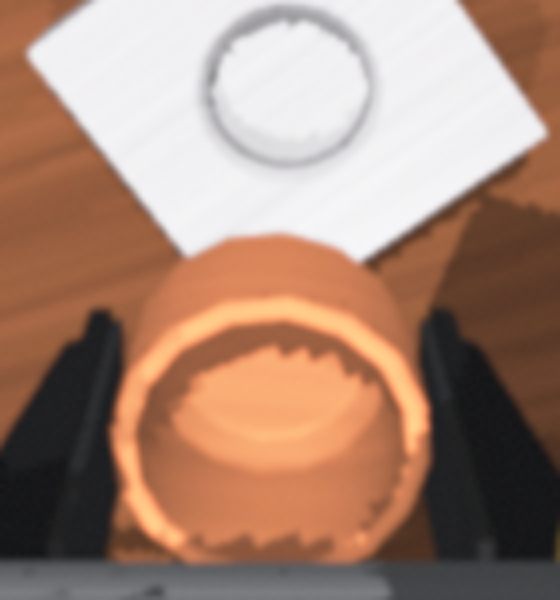

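Run:
```python
from h import *
s=get_state();p=grab_frame("wrist");V=wview(p,s)
M=R.from_quat(s["tool_rot"]).as_matrix();P=np.array(s["position"]);print(P)
t=np.linspace(0,2*np.pi,200)
for y in (-2,0,2,4):
    C=np.c_[np.full(200,60),y+20*np.cos(t),0.5+20*np.sin(t)]@M.T+P
    q=proj(p,C,V);print(y,q.min(0),q.max(0))
print(atz(p,282.0,191,32,V))
# prediction pocket
C=np.c_[484+25*np.cos(t),-252+25*np.sin(t),np.full(200,32)];q=proj(p,C,V);print(q.min(0),q.max(0))
```

```text
[ 480.17375232 -256.86724869  295.21584847]
-2 [237.0578787  246.98953817] [317.62016972 319.52115354]
0 [236.92136141 243.09638621] [317.75610947 316.11958947]
2 [236.78391768 239.17590667] [317.8929719  312.69571444]
4 [236.64553805 235.22781081] [318.03076644 309.24930822]
[ 482.05172903 -252.23954711   32.        ]
[259.42001176 169.34996378] [306.15719482 214.99538837]
```

{"api": "move_arm", "payload": {"moves": [{"tx":0.2,"ty":0.5,"tz":-4,"ax":0,"ay":0,"az":0},{"tx":0,"ty":0,"tz":-4,"ax":0,"ay":0,"az":0},{"tx":0,"ty":0,"tz":-4,"ax":0,"ay":0,"az":0},{"tx":0,"ty":0,"tz":-2,"ax":0,"ay":0,"az":0},{"tx":0,"ty":0,"tz":0,"ax":0,"ay":0,"az":0},{"tx":0,"ty":0,"tz":0,"ax":0,"ay":0,"az":0}]}}

```text
clock: 8.3
position: [483.2, -243.7, 154.6]
tool_rot: [-0.418, 0.571, 0.414, 0.572]
force: [-0.1, -0.7, -0.7]
grip_width: 39.5
```

Run:
```python
from h import *
s=get_state();p=grab_frame("wrist");V=wview(p,s);save(p,"w9")
M=R.from_quat(s["tool_rot"]).as_matrix();P=np.array(s["position"]);print(P,M.round(3).tolist())
a=grab_frame("scene");b=grab_frame("side");save(a,"a9",(235,315,155,255),8) ;save(b,"b9",(260,360,235,335),6)
t=np.linspace(0,2*np.pi,9);print(P+M@[60,-.5,.5])
```

```text
[ 483.15589999 -243.73760233  154.64007485] [[0.004, -0.951, 0.308], [-0.003, 0.308, 0.951], [-1.0, -0.005, -0.002]]
[ 484.01226166 -243.60582465   94.64216423]
```

View pics/w9.png

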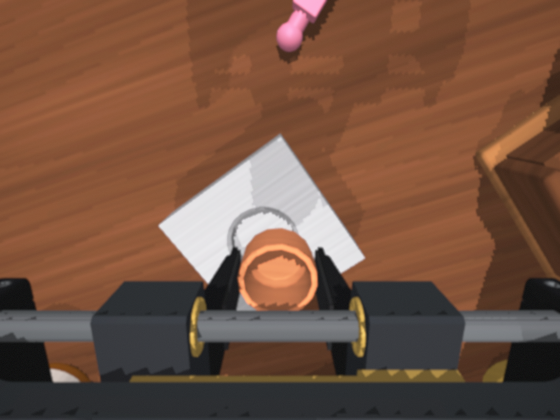

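View pics/a9.png

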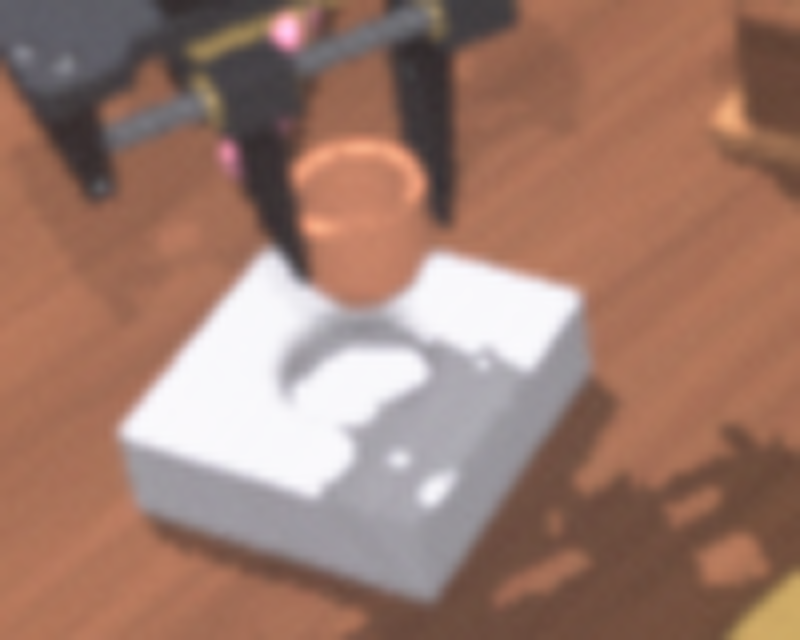

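View pics/b9.png

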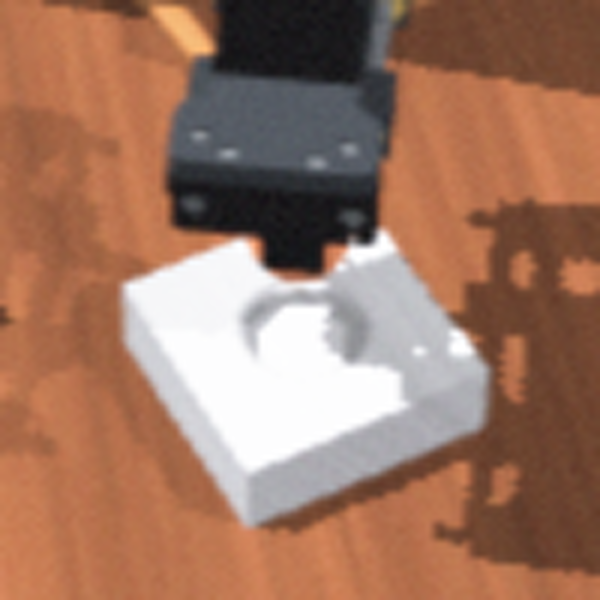

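{"api": "move_arm", "payload": {"moves": [{"tx":0,"ty":-0.8,"tz":-0.7,"ax":0,"ay":0,"az":0},{"tx":0,"ty":0,"tz":0,"ax":0,"ay":0,"az":0},{"tx":0,"ty":0,"tz":0,"ax":0,"ay":0,"az":0}]}}

```text
clock: 8.82
position: [483.3, -253.2, 148.4]
tool_rot: [-0.418, 0.571, 0.413, 0.573]
force: [0.4, 0.4, -0.6]
grip_width: 39.7
```

Run:
```python
from h import *
s=get_state();p=grab_frame("wrist");V=wview(p,s)
M=R.from_quat(s["tool_rot"]).as_matrix();P=np.array(s["position"]);print(P,P+M@[60,-.5,.5])
im=p["frame"][:,:,::-1].copy();im=cv2.resize(im[130:330,180:360],None,fx=4,fy=4,interpolation=cv2.INTER_CUBIC)
t=np.linspace(0,2*np.pi,40)
def dr(C,col):
    q=(proj(p,C,V)-(180,130)+.5)*4;cv2.polylines(im,[q.astype(np.int32)],False,col,1)
dr(np.c_[483.5+22*np.cos(t),-252+22*np.sin(t),0*t+29],(0,0,255))
dr(np.c_[483.5+25*np.cos(t),-252+25*np.sin(t),0*t+32],(0,255,0))
dr(np.c_[0*t+60,-.5+20*np.cos(t),.5+20*np.sin(t)]@M.T+P,(255,0,0))
cv2.imwrite("pics/w10.png",im[:600])
```

```text
[ 483.31427494 -253.24639908  148.40879669] [ 484.31208199 -253.21523832   88.41293508]
```

View pics/w10.png

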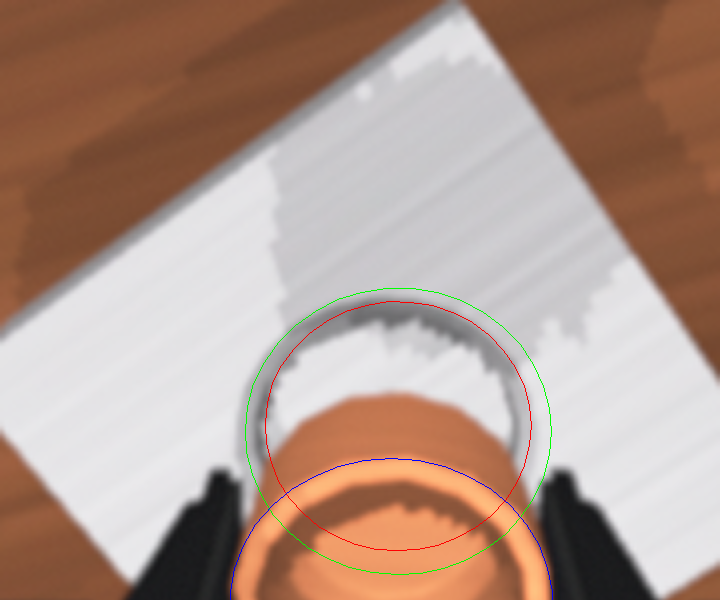

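{"api": "move_arm", "payload": {"moves": [{"tx":0,"ty":0,"tz":-1.2,"ax":0,"ay":0,"az":0},{"tx":0,"ty":0,"tz":-0.9,"ax":0,"ay":0,"az":0},{"tx":0,"ty":0,"tz":-0.5,"ax":0,"ay":0,"az":0},{"tx":0,"ty":0,"tz":0,"ax":0,"ay":0,"az":0},{"tx":0,"ty":0,"tz":0,"ax":0,"ay":0,"az":0}]}}

```text
clock: 9.5
position: [483.1, -253.0, 120.0]
tool_rot: [-0.418, 0.571, 0.414, 0.573]
force: [0.4, 0.8, -1.0]
grip_width: 39.6
```

{"api": "move_arm", "payload": {"moves": [{"tx":0,"ty":0,"tz":-0.4,"ax":0,"ay":0,"az":0},{"tx":0,"ty":0,"tz":0,"ax":0,"ay":0,"az":0}]}}

```text
clock: 9.75
position: [483.3, -253.0, 116.0]
tool_rot: [-0.418, 0.571, 0.413, 0.573]
force: [1.1, 0.8, -1.4]
grip_width: 39.3
```

Run:
```python
from h import *
s=get_state();print(np.round(s["position"],1),np.round(s["force"],1))
p=grab_frame("wrist");save(p,"w11",(150,330,180,360),4);a=grab_frame("scene");save(a,"a11",(235,315,155,255),8)
```

```text
[ 483.3 -253.   116. ] [ 1.1  0.8 -1.4]
```

View pics/a11.png

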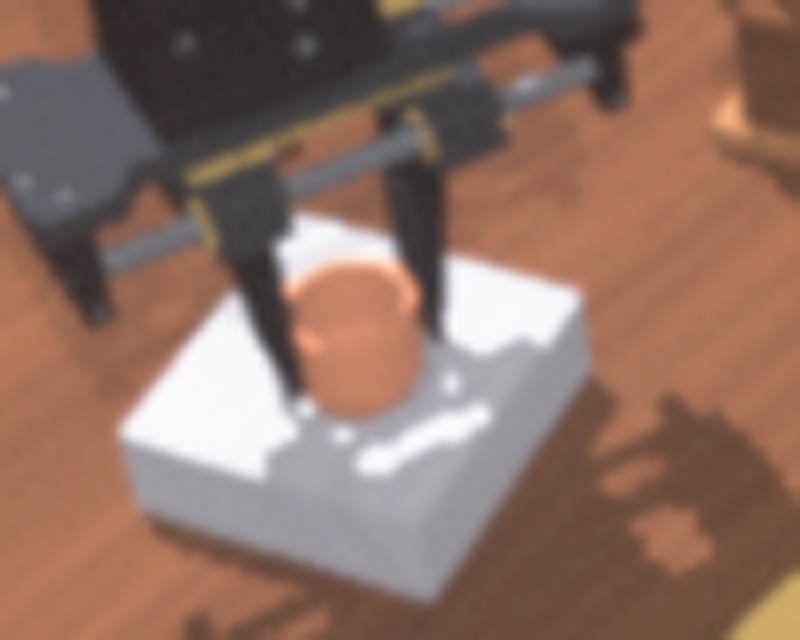

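{"api": "move_arm", "payload": {"moves": [{"tx":0,"ty":0,"tz":-0.2,"ax":0,"ay":0,"az":0},{"tx":0,"ty":0,"tz":0,"ax":0,"ay":0,"az":0}]}}

```text
clock: 10.1
position: [483.4, -253.1, 114.3]
tool_rot: [-0.418, 0.571, 0.413, 0.573]
force: [0.7, 0.7, -0.4]
grip_width: 39.6
```

{"api": "move_arm", "payload": {"grip": 7, "moves": [{"tx":0,"ty":0,"tz":0,"ax":0,"ay":0,"az":0},{"tx":0,"ty":0,"tz":0,"ax":0,"ay":0,"az":0},{"tx":0,"ty":0,"tz":0,"ax":0,"ay":0,"az":0},{"tx":0,"ty":0,"tz":0,"ax":0,"ay":0,"az":0}]}}

```text
clock: 10.6
position: [483.5, -253.2, 114.5]
tool_rot: [-0.419, 0.571, 0.413, 0.573]
force: [-0.1, 0.6, 0.0]
grip_width: 69.2
```

Run:
```python
from h import *
s=get_state();print(np.round(s["position"],1),np.round(s["force"],1),s["grip_width"])
p=grab_frame("wrist");save(p,"w12",(150,330,180,360),3.3)
```

```text
[ 483.5 -253.2  114.5] [-0.1  0.6  0. ] 69.2327574751026
```

View pics/w12.png

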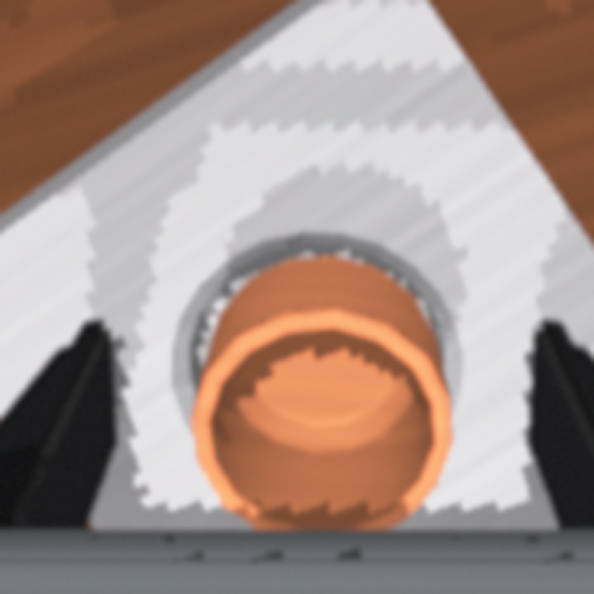

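{"api": "move_arm", "payload": {"moves": [{"tx":0,"ty":0,"tz":2,"ax":0,"ay":0,"az":0},{"tx":0,"ty":0,"tz":5,"ax":0,"ay":0,"az":0},{"tx":0,"ty":0,"tz":5.5,"ax":0,"ay":0,"az":0},{"tx":0,"ty":0,"tz":5.5,"ax":0,"ay":0,"az":0},{"tx":0,"ty":0,"tz":0,"ax":0,"ay":0,"az":0}]}}

```text
clock: 11.28
position: [482.7, -252.7, 299.6]
tool_rot: [-0.418, 0.571, 0.413, 0.573]
force: [-0.2, 0.6, -0.2]
grip_width: 70.1
```

Run:
```python
from h import *
s=get_state();p=grab_frame("wrist");save(p,"w13",(150,330,180,360),3.3);print(s["position"],s["joints"])
a=grab_frame("scene");save(a,"a13",(235,315,155,255),8);b=grab_frame("side");save(b,"b13",(270,360,235,335),6)
```

```text
[ 482.67062345 -252.68627169  299.64026328] [-6.03358054e-01  3.67346651e-01  1.75004137e+00 -5.94009318e-04
  1.01717359e+00 -1.86007754e+00]
```

View pics/w13.png

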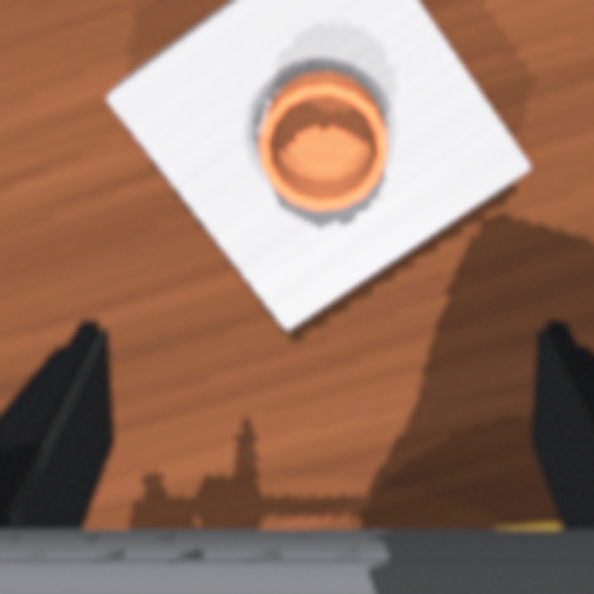

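View pics/a13.png

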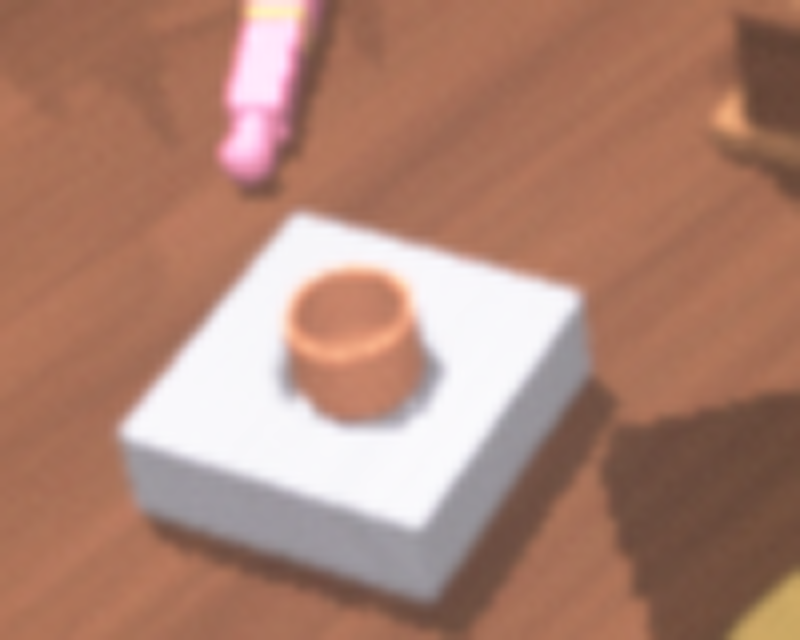

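{"api": "move_arm", "payload": {"moves": [{"tx":1.9,"ty":4.5,"tz":0.2,"ax":0,"ay":0,"az":0.09},{"tx":1.9,"ty":4.5,"tz":0,"ax":0,"ay":0,"az":0.09},{"tx":1.9,"ty":4.5,"tz":0,"ax":0,"ay":0,"az":0.09},{"tx":1.9,"ty":4.5,"tz":0,"ax":0,"ay":0,"az":0.09},{"tx":1.9,"ty":4.5,"tz":0,"ax":0,"ay":0,"az":0.09},{"tx":1.9,"ty":4.5,"tz":0,"ax":0,"ay":0,"az":0.09},{"tx":1.9,"ty":4.5,"tz":0,"ax":0,"ay":0,"az":0.09},{"tx":1.9,"ty":4.5,"tz":0,"ax":0,"ay":0,"az":0.09},{"tx":0,"ty":0,"tz":0,"ax":0,"ay":0,"az":0}]}}

```text
clock: 12.55
position: [634.4, 119.6, 278.9]
tool_rot: [-0.587, 0.389, 0.602, 0.376]
force: [-1.4, -0.4, -0.7]
grip_width: 69.8
```

Run:
```python
from h import *
s=get_state();p=grab_frame("wrist");save(p,"w14");print(s["position"],s["joints"],R.from_quat(s["tool_rot"]).as_matrix().round(3).tolist())
V=wview(p,s);d=np.array([.608,.246,.755]);h=np.array([570,74,143]);print(proj(p,[h,h-36*d,h-85*d],V))
```

```text
[634.44058414 119.5866096  278.90589572] [ 8.45427182e-02  5.40987851e-01  1.50572488e+00 -1.79277655e-03
  1.12319500e+00 -1.91240188e+00] [[-0.028, -0.91, -0.414], [-0.004, -0.414, 0.91], [-1.0, 0.027, 0.008]]
[[253.47320363 122.33209484]
 [256.55832982  88.1484914 ]
 [260.01501689  49.84794463]]
```

View pics/w14.png

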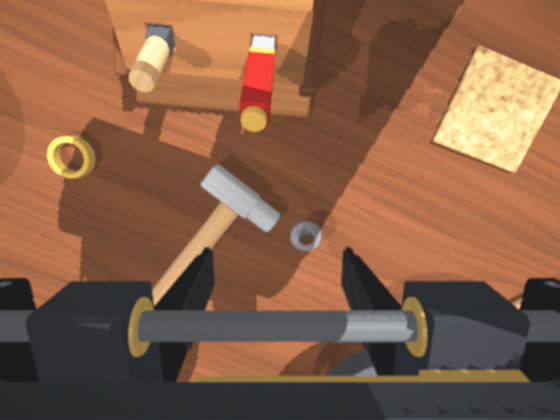

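Run:
```python
from h import *
s=get_state();p=grab_frame("wrist");V=wview(p,s);save(p,"c14",(0,150,90,340),3.2);print(s["position"])
for u,v in [(138,103),(311,115),(321,10),(313,90)]: print(atz(p,u,v,8,V))
```

```text
[633.93808282 118.17298614 278.85264293]
[603.1977958  -49.64135047   8.        ]
[541.02041847 116.27788872   8.        ]
[449.94509574  82.92123299   8.        ]
[518.26060714 107.53149924   8.        ]
```

View pics/c14.png

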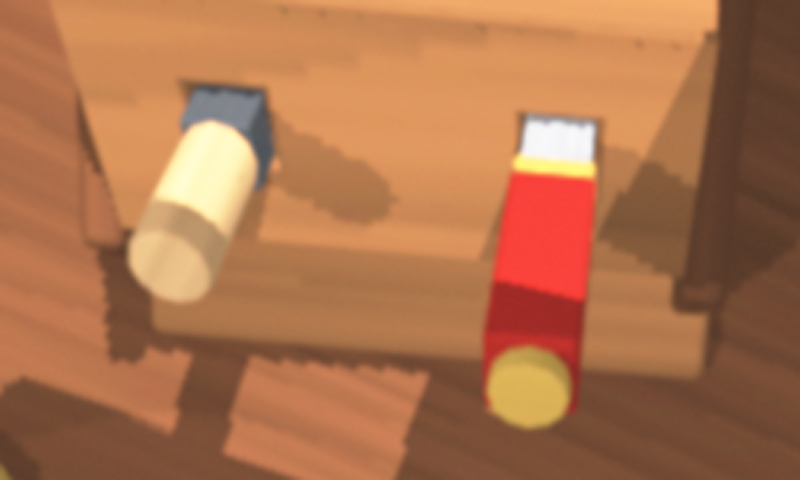

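Run:
```python
from h import *
s=get_state();p=grab_frame("wrist");V=wview(p,s);a=grab_frame("scene");b=grab_frame("side")
hd,res=tri([ray(p,254.5,121.4,V),ray(a,310,192.8),ray(b,292.8,186.7)]);print(hd,res)
d=np.array([.611,.229,.758]);print("mouth z",hd-85*d, "grip",hd-36*d)
for k,q in((0,"w"),(1,"a"),(2,"b")):
    P=[p,a,b][k];v=[V,None,None][k];print(proj(P,[hd,hd-6*d,hd-66*d,hd-85*d],v).round(1).tolist())
print(s["position"],s["joints"].round(3) if hasattr(s["joints"],"round") else s["joints"])
x=np.array([-.028,-.004,-1]);
M=R.from_quat(s["tool_rot"]).as_matrix();z=np.array([-.351,.936,0]);x=-d;y=np.cross(z,x);T=np.c_[x,y,z]
rv=(R.from_matrix(T)*R.from_matrix(M).inv()).as_rotvec();print("rotvec",rv)
for k in (139,59): print(k,hd-36*d+k*d)
```

```text
[568.63204241  72.47550196 145.10550769] [np.float64(0.4985324380839574), np.float64(1.2018940424947886), np.float64(1.2444393918232124)]
mouth z [516.69704241  53.01050196  80.67550769] grip [546.63604241  64.23150196 117.81750769]
[[254.9, 122.1], [255.5, 116.0], [261.3, 63.7], [262.8, 49.8]]
[[309.9, 192.3], [308.4, 193.5], [294.0, 205.1], [289.6, 208.7]]
[[293.0, 187.1], [291.7, 189.0], [278.7, 207.6], [274.7, 213.4]]
[633.80026013 117.01980687 279.40981783] [ 0.081  0.539  1.508 -0.002  1.123 -1.912]
rotvec [-0.26702789  0.62900841 -0.05910895]
139 [631.56504241  96.06250196 223.17950769]
59 [582.68504241  77.74250196 162.53950769]
```

{"api": "move_arm", "payload": {"grip": 4.5, "moves": [{"tx":0.4,"ty":-0.3,"tz":0,"ax":-0.053,"ay":0.126,"az":-0.012},{"tx":0.4,"ty":-0.3,"tz":0,"ax":-0.053,"ay":0.126,"az":-0.012},{"tx":0,"ty":-0.3,"tz":0,"ax":-0.053,"ay":0.126,"az":-0.012},{"tx":0,"ty":-0.3,"tz":0,"ax":-0.053,"ay":0.126,"az":-0.012},{"tx":0,"ty":-0.3,"tz":0,"ax":-0.053,"ay":0.126,"az":-0.012},{"tx":0,"ty":0,"tz":0,"ax":0,"ay":0,"az":0}]}}

```text
clock: 13.55
position: [641.3, 92.6, 283.0]
tool_rot: [-0.396, 0.588, 0.683, 0.175]
force: [-0.8, 1.0, 0.1]
grip_width: 45.3
```

```bash
cat > pg.py <<'E'
from h import *
import sys
hd=np.array([568.6,72.5,145.1]);d=np.array([.611,.229,.758])
s=get_state();p=grab_frame("wrist");save(p,sys.argv[1]);V=wview(p,s)
M=R.from_quat(s["tool_rot"]).as_matrix();P=np.array(s["position"]);print(s["clock"],P.round(1),np.round(s["joints"],2),np.round(s["force"],1),s["grip_width"]);print(M.round(3).tolist())
z=np.array([-.351,.936,0]);x=-d;y=np.cross(z,x);T=np.c_[x,y,z]
print("rv",(R.from_matrix(T)*R.from_matrix(M).inv()).as_rotvec().round(3))
g=hd-36*d
print("grip in tool",(M.T@(g-P)).round(1),"proj",proj(p,[hd,hd-6*d],V).round(1).tolist())
print("shift to 139:",(g+139*d-P).round(1)," to 59:",(g+59*d-P).round(1))
E
python3 pg.py w15
```

```text
13.55 [641.3  92.6 283. ] [ 0.09  0.76  1.19 -0.18  1.9  -1.81] [-0.8  1.   0.1] 45.26666527455054
[[-0.625, -0.705, -0.336], [-0.228, -0.248, 0.942], [-0.747, 0.665, -0.005]]
rv [ 0.011 -0.014  0.016]
grip in tool [189.  -36.    6.1] proj [[285.6, 264.9], [285.4, 261.9]]
shift to 139: [ -9.8   3.5 -59.8]  to 59: [ -58.7  -14.8 -120.4]
```

View pics/w15.png

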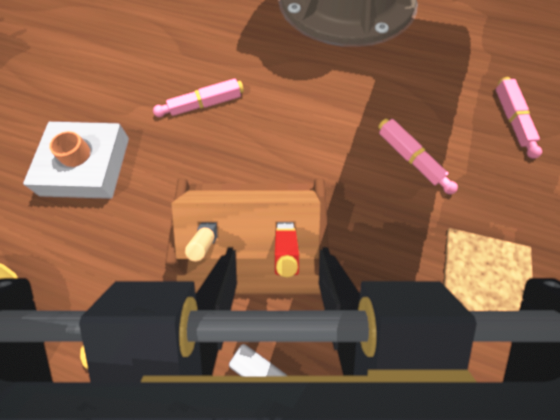

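{"api": "move_arm", "payload": {"moves": [{"tx":-0.5,"ty":0.2,"tz":-2.5,"ax":0.011,"ay":-0.014,"az":0.016},{"tx":-0.5,"ty":0.2,"tz":-2.5,"ax":0,"ay":0,"az":0},{"tx":0,"ty":0,"tz":0,"ax":0,"ay":0,"az":0},{"tx":0,"ty":0,"tz":0,"ax":0,"ay":0,"az":0}]}}

```text
clock: 14.1
position: [631.0, 95.1, 236.6]
tool_rot: [-0.41, 0.576, 0.683, 0.182]
force: [0.2, -0.4, 0.5]
grip_width: 44.9
```

```bash
python3 pg.py w16
```

```text
14.1 [631.   95.1 236.6] [ 0.1   0.78  1.27 -0.17  1.76 -1.81] [ 0.2 -0.4  0.5] 44.94396362905681
[[-0.597, -0.722, -0.35], [-0.224, -0.269, 0.937], [-0.771, 0.637, -0.001]]
rv [-0.006  0.019  0.001]
grip in tool [148.8  -6.4   0.8] proj [[278.9, 251.6], [278.9, 247.9]]
shift to 139: [  0.5   1.  -13.4]  to 59: [-48.4 -17.3 -74.1]
```

View pics/w16.png

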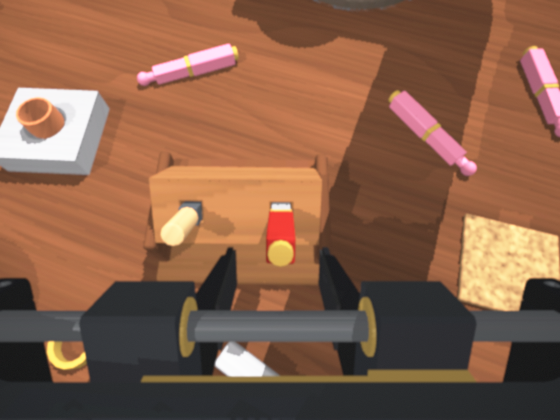

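{"api": "move_arm", "payload": {"moves": [{"tx":0,"ty":0.2,"tz":-1.3,"ax":-0.006,"ay":0.019,"az":0},{"tx":-1.6,"ty":-0.6,"tz":-2,"ax":0,"ay":0,"az":0},{"tx":-1.6,"ty":-0.6,"tz":-2,"ax":0,"ay":0,"az":0},{"tx":0,"ty":0,"tz":0,"ax":0,"ay":0,"az":0},{"tx":0,"ty":0,"tz":0,"ax":0,"ay":0,"az":0}]}}

```text
clock: 14.78
position: [599.6, 85.3, 182.8]
tool_rot: [-0.405, 0.58, 0.685, 0.176]
force: [0.9, 0.2, -0.2]
grip_width: 44.9
```

```bash
python3 pg.py w17
```

```text
14.775 [599.6  85.3 182.8] [ 0.09  0.8   1.4  -0.18  1.63 -1.79] [ 0.9  0.2 -0.2] 44.884053376549545
[[-0.61, -0.711, -0.35], [-0.229, -0.265, 0.937], [-0.759, 0.651, -0.001]]
rv [0.    0.002 0.001]
grip in tool [86.4  0.9 -1.2] proj [[275.4, 287.5], [275.5, 281.5]]
shift to 139: [32.  10.8 40.4]  to 59: [-16.9  -7.6 -20.2]
```

View pics/w17.png

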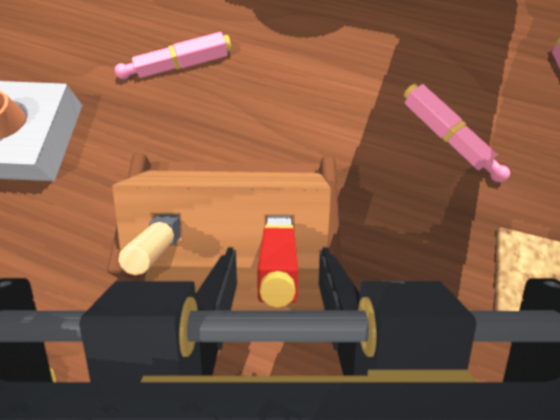

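{"api": "move_arm", "payload": {"moves": [{"tx":-0.8,"ty":-0.3,"tz":-1.0,"ax":0,"ay":0,"az":0},{"tx":-0.8,"ty":-0.3,"tz":-1.0,"ax":0,"ay":0,"az":0},{"tx":0,"ty":0,"tz":0,"ax":0,"ay":0,"az":0},{"tx":0,"ty":0,"tz":0,"ax":0,"ay":0,"az":0}]}}

```text
clock: 15.32
position: [583.0, 79.1, 161.9]
tool_rot: [-0.405, 0.58, 0.684, 0.177]
force: [0.2, 0.0, 0.4]
grip_width: 44.9
```

```bash
python3 pg.py w18
python3 - <<'E'
from h import *
b=grab_frame("side");save(b,"b18",(160,290,210,340),6)
a=grab_frame("scene");save(a,"a18",(150,270,230,370),5)
E
```

```text
15.325 [583.   79.1 161.9] [ 0.08  0.8   1.47 -0.18  1.57 -1.78] [0.2 0.  0.4] 44.92084027895047
[[-0.609, -0.712, -0.35], [-0.229, -0.266, 0.937], [-0.76, 0.65, -0.001]]
rv [0.    0.003 0.001]
grip in tool [59.1  1.2 -1.1] proj [[275.0, 321.3], [275.1, 312.7]]
shift to 139: [48.5 17.  61.2]  to 59: [-0.4 -1.4  0.6]
```

View pics/w18.png

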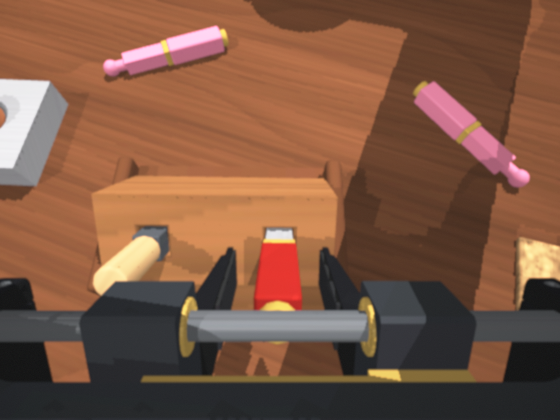

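View pics/b18.png

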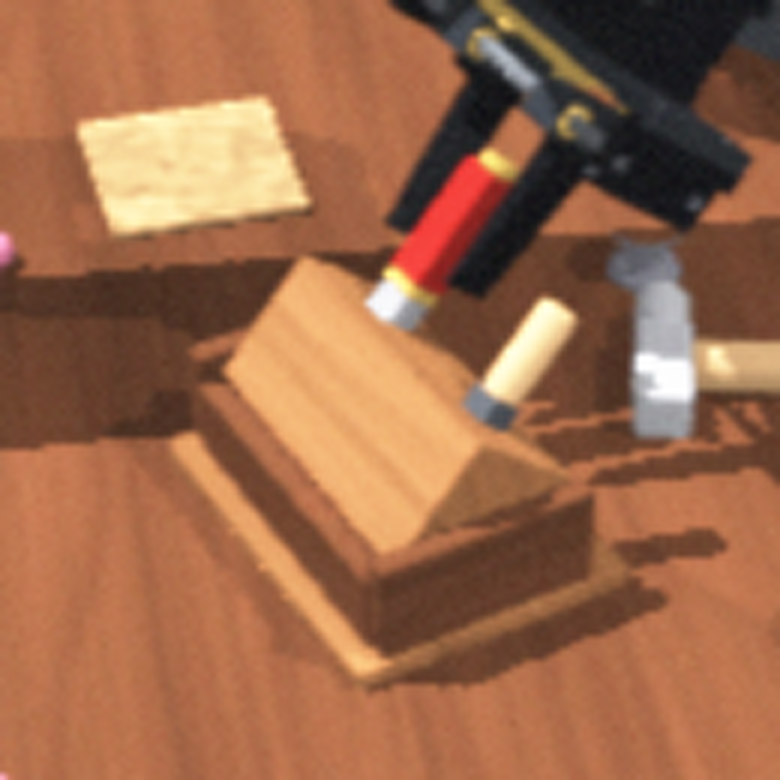

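View pics/a18.png

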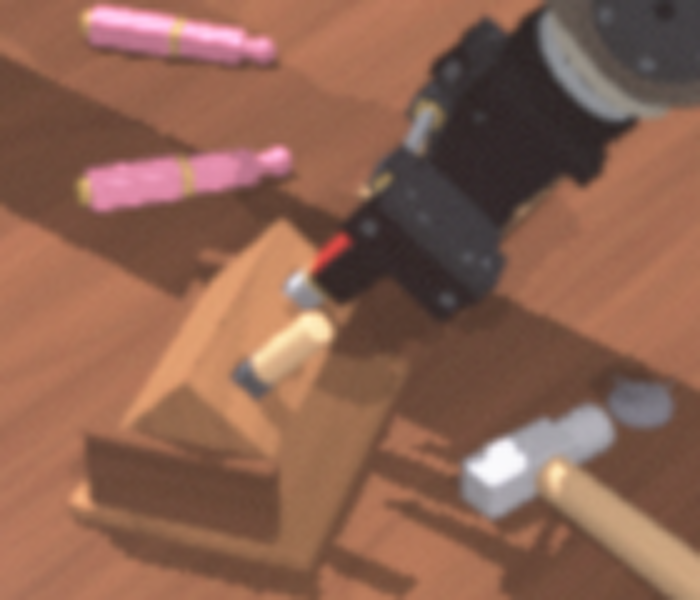

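Straddling the red grip as intended; closing.

{"api": "move_arm", "payload": {"grip": 1.0, "force": 35, "moves": [{"tx":0,"ty":0,"tz":0,"ax":0,"ay":0,"az":0},{"tx":0,"ty":0,"tz":0,"ax":0,"ay":0,"az":0},{"tx":0,"ty":0,"tz":0,"ax":0,"ay":0,"az":0},{"tx":0,"ty":0,"tz":0,"ax":0,"ay":0,"az":0},{"tx":0,"ty":0,"tz":0,"ax":0,"ay":0,"az":0}]}}

```text
clock: 16.1
position: [583.2, 79.3, 162.3]
tool_rot: [-0.406, 0.58, 0.684, 0.177]
force: [-0.5, -0.5, -0.8]
grip_width: 20.0
```

```bash
python3 pg.py w19
```

```text
16.1 [583.2  79.3 162.3] [ 0.08  0.8   1.46 -0.18  1.57 -1.78] [-0.5 -0.5 -0.8] 20.049429285127662
[[-0.608, -0.712, -0.35], [-0.228, -0.266, 0.937], [-0.76, 0.65, -0.001]]
rv [-0.     0.003  0.001]
grip in tool [59.5  1.2 -1.2] proj [[274.8, 320.7], [274.9, 312.1]]
shift to 139: [48.3 16.8 60.9]  to 59: [-0.6 -1.5  0.2]
```

View pics/w19.png

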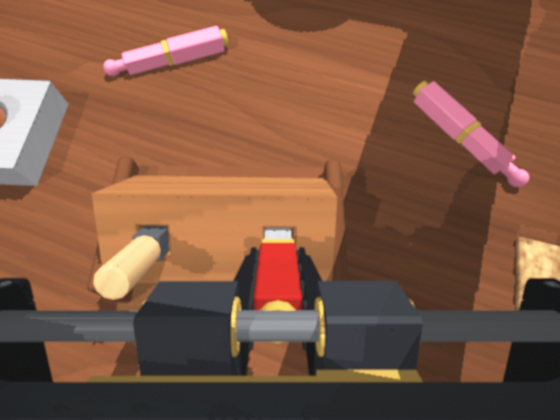

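{"api": "move_arm", "payload": {"moves": [{"tx":0.6,"ty":0.22,"tz":0.76,"ax":0,"ay":0,"az":0},{"tx":0.6,"ty":0.22,"tz":0.76,"ax":0,"ay":0,"az":0}]}}

```text
clock: 16.4
position: [595.9, 83.9, 178.0]
tool_rot: [-0.406, 0.58, 0.684, 0.177]
force: [0.4, -1.1, -1.2]
grip_width: 19.5
```

```bash
python3 pg.py w20
```

```text
16.4 [595.9  83.9 178. ] [ 0.09  0.8   1.42 -0.18  1.62 -1.79] [ 0.4 -1.1 -1.2] 19.482978279618035
[[-0.609, -0.712, -0.35], [-0.228, -0.266, 0.937], [-0.76, 0.65, -0.001]]
rv [-0.     0.003  0.001]
grip in tool [80.2  1.2 -1.1] proj [[275.5, 293.9], [275.5, 287.4]]
shift to 139: [35.7 12.2 45.2]  to 59: [-13.2  -6.1 -15.4]
```

View pics/w20.png

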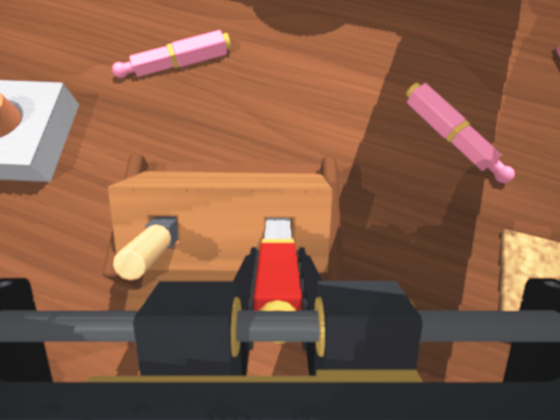

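Coming out freely, with no slip. I'll keep pulling along the bore.

{"api": "move_arm", "payload": {"moves": [{"tx":0.9,"ty":0.33,"tz":1.13,"ax":0,"ay":0,"az":0},{"tx":0.9,"ty":0.33,"tz":1.13,"ax":0,"ay":0,"az":0},{"tx":0.9,"ty":0.33,"tz":1.13,"ax":0,"ay":0,"az":0},{"tx":0.9,"ty":0.33,"tz":1.13,"ax":0,"ay":0,"az":0},{"tx":0.6,"ty":0.22,"tz":1.2,"ax":0,"ay":0,"az":0},{"tx":0,"ty":0,"tz":2,"ax":0,"ay":0,"az":0},{"tx":0,"ty":0,"tz":3,"ax":0,"ay":0,"az":0},{"tx":0,"ty":0,"tz":3,"ax":0,"ay":0,"az":0},{"tx":0,"ty":0,"tz":0,"ax":0,"ay":0,"az":0}]}}

```text
clock: 17.58
position: [640.5, 100.5, 325.0]
tool_rot: [-0.407, 0.579, 0.684, 0.178]
force: [-0.0, 0.2, -1.3]
grip_width: 20.1
```

```bash
python3 pg.py w21
python3 - <<'E'
from h import *
b=grab_frame("side");save(b,"b21",(130,290,190,350),4.5)
E
```

```text
17.575 [640.5 100.5 325. ] [ 0.1   0.73  1.15 -0.18  1.95 -1.83] [-0.   0.2 -1.3] 20.116766223267366
[[-0.606, -0.714, -0.351], [-0.228, -0.266, 0.936], [-0.762, 0.647, -0.002]]
rv [-0.001  0.007  0.   ]
grip in tool [223.1 -57.3  -0.7] proj [[276.8, 271.3], [276.8, 268.4]]
shift to 139: [  -8.9   -4.4 -101.8]  to 59: [ -57.8  -22.8 -162.4]
```

View pics/w21.png

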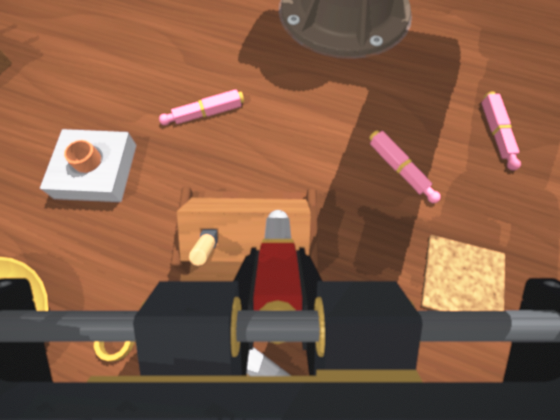

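View pics/b21.png

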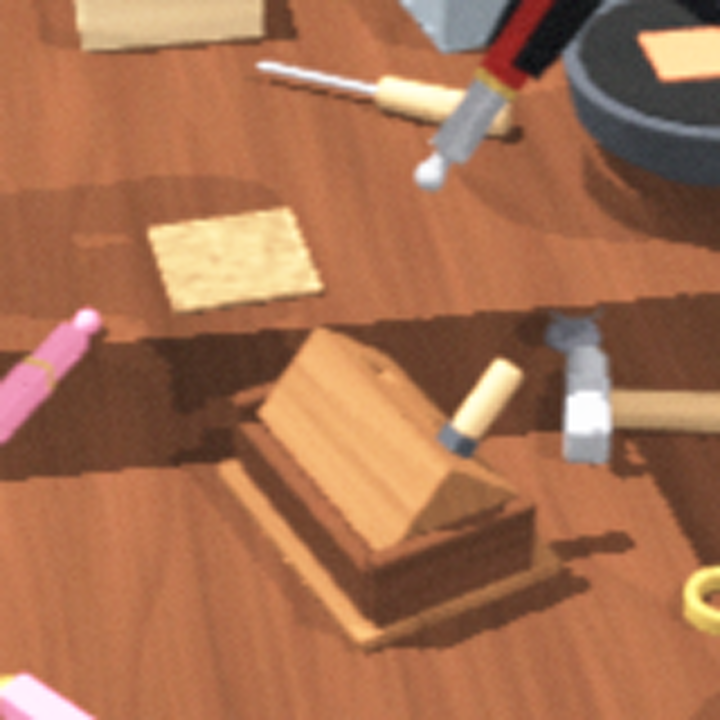

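{"api": "move_arm", "payload": {"moves": [{"tx":0,"ty":0,"tz":0,"ax":0.05,"ay":-0.133,"az":0},{"tx":0,"ty":0,"tz":0,"ax":0.05,"ay":-0.133,"az":0},{"tx":0,"ty":0,"tz":0,"ax":0.05,"ay":-0.133,"az":0},{"tx":0,"ty":0,"tz":0,"ax":0.05,"ay":-0.133,"az":0},{"tx":0,"ty":0,"tz":0,"ax":0.05,"ay":-0.133,"az":0},{"tx":0,"ty":0,"tz":0,"ax":0,"ay":0,"az":0}]}}

```text
clock: 18.42
position: [637.9, 100.3, 312.0]
tool_rot: [0.581, -0.4, -0.581, -0.406]
force: [-0.1, 0.7, -2.1]
grip_width: 19.7
```

```bash
python3 pg.py w22
```

```text
18.425 [637.9 100.3 312. ] [ 0.05  0.5   1.48  0.01  1.15 -1.88] [-0.1  0.7 -2.1] 19.72654947786619
[[0.005, -0.937, -0.35], [0.007, -0.35, 0.937], [-1.0, -0.007, 0.005]]
rv [-0.256  0.671  0.003]
grip in tool [193.5  99.6  -2.6] proj [[274.3, 118.4], [274.3, 112.8]]
shift to 139: [ -6.4  -4.2 -88.8]  to 59: [ -55.3  -22.5 -149.5]
```

{"api": "move_arm", "payload": {"moves": [{"tx":0,"ty":0,"tz":2,"ax":0,"ay":0,"az":0},{"tx":0,"ty":-2,"tz":2,"ax":0,"ay":0,"az":-0.08},{"tx":-1.9,"ty":-4.2,"tz":0,"ax":0,"ay":0,"az":-0.08},{"tx":-1.9,"ty":-4.2,"tz":0,"ax":0,"ay":0,"az":-0.08},{"tx":-1.9,"ty":-4.2,"tz":0,"ax":0,"ay":0,"az":-0.08},{"tx":-1.9,"ty":-4.2,"tz":0,"ax":0,"ay":0,"az":-0.08},{"tx":-1.9,"ty":-4.2,"tz":0,"ax":0,"ay":0,"az":-0.08},{"tx":-1.9,"ty":-4.2,"tz":0,"ax":0,"ay":0,"az":-0.08},{"tx":-1.9,"ty":-4.0,"tz":0,"ax":0,"ay":0,"az":-0.08},{"tx":-1.0,"ty":-2.0,"tz":0,"ax":0,"ay":0,"az":0},{"tx":0,"ty":0,"tz":0,"ax":0,"ay":0,"az":0}]}}

```text
clock: 19.85
position: [492.6, -241.0, 342.7]
tool_rot: [-0.404, 0.577, 0.434, 0.561]
force: [0.9, 1.4, -2.2]
grip_width: 20.0
```

```bash
python3 pg.py w23
python3 - <<'E'
from h import *
a=grab_frame("scene");save(a,"a23",(160,320,130,290),4.5)
b=grab_frame("side");save(b,"b23",(200,360,200,360),4.5)
E
```

```text
19.85 [ 492.6 -241.   342.7] [-0.57  0.35  1.66 -0.01  1.18 -1.84] [ 0.9  1.4 -2.2] 19.9722663177442
[[-0.044, -0.954, 0.296], [0.021, 0.296, 0.955], [-0.999, 0.048, 0.007]]
rv [-0.026  0.674  0.637]
grip in tool [228.7  27.9 306. ] proj [[640.2, 194.6], [633.1, 190.2]]
shift to 139: [ 139.   337.1 -119.5]  to 59: [  90.1  318.8 -180.2]
```

View pics/w23.png

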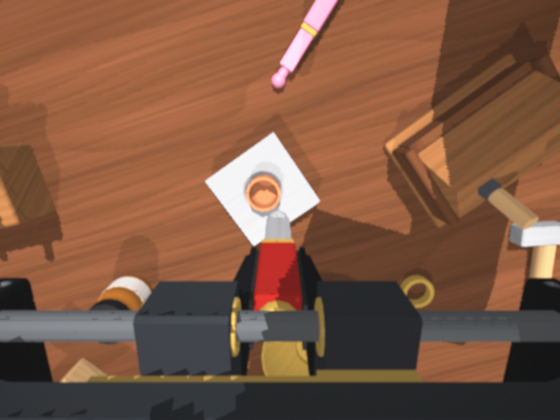

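View pics/a23.png

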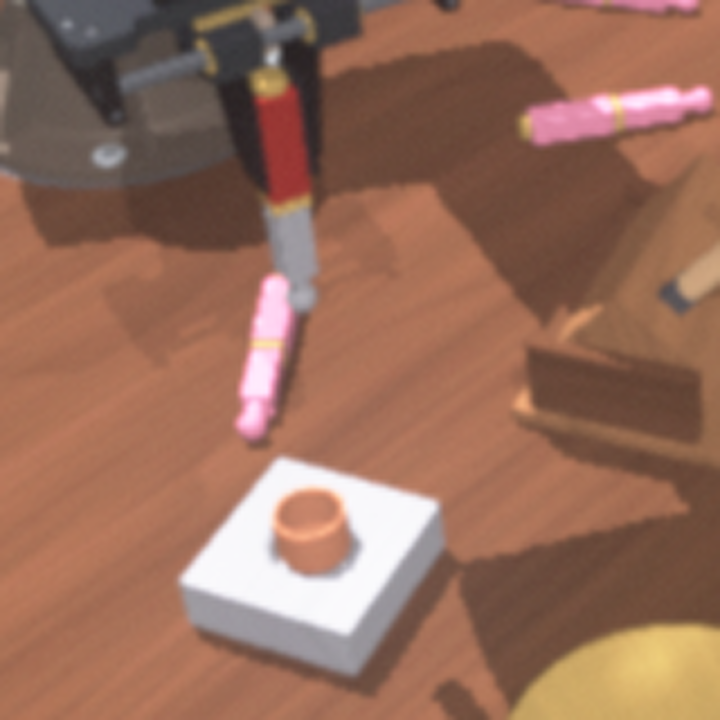

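View pics/b23.png

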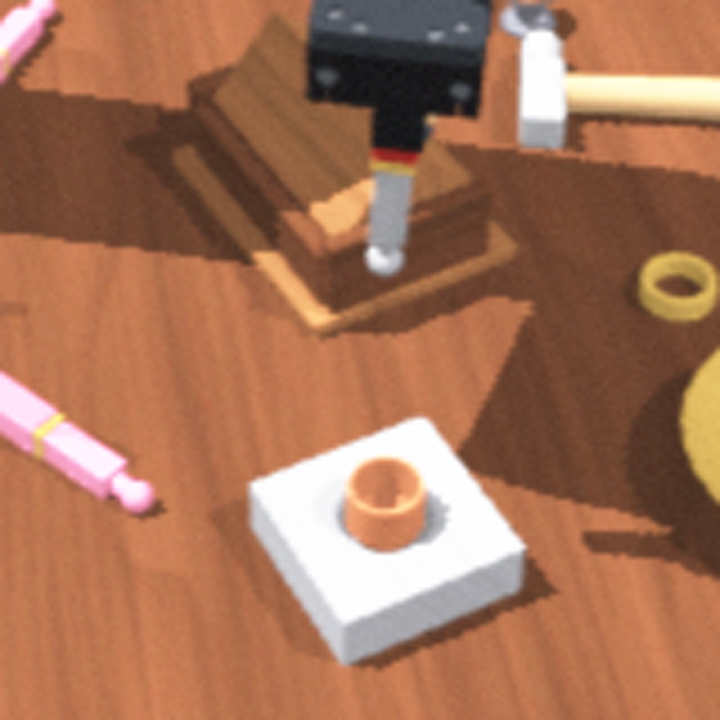

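{"api": "move_arm", "payload": {"moves": [{"tx":-0.4,"ty":-0.6,"tz":-2,"ax":-0.021,"ay":-0.044,"az":0},{"tx":-0.4,"ty":-0.6,"tz":-2,"ax":0,"ay":0,"az":0},{"tx":0,"ty":0,"tz":-2,"ax":0,"ay":0,"az":0},{"tx":0,"ty":0,"tz":-1,"ax":0,"ay":0,"az":0},{"tx":0,"ty":0,"tz":0,"ax":0,"ay":0,"az":0},{"tx":0,"ty":0,"tz":0,"ax":0,"ay":0,"az":0}]}}

```text
clock: 20.75
position: [488.2, -246.7, 271.8]
tool_rot: [-0.423, 0.567, 0.422, 0.567]
force: [0.3, 0.2, -1.5]
grip_width: 19.8
```

```bash
python3 pg.py w24
python3 - <<'E'
from h import *
a=grab_frame("scene");save(a,"a24",(210,310,150,250),7)
b=grab_frame("side");save(b,"b24",(240,340,235,335),7)
E
```

```text
20.75 [ 488.2 -246.7  271.8] [-0.59  0.4   1.78  0.    0.96 -1.87] [ 0.3  0.2 -1.5] 19.83463603654301
[[0.002, -0.958, 0.286], [-0.0, 0.286, 0.958], [-1.0, -0.002, 0.0]]
rv [-0.025  0.724  0.621]
grip in tool [154.   33.3 314.6] proj [[767.2, 214.4], [756.4, 208.1]]
shift to 139: [143.3 342.8 -48.6]  to 59: [  94.4  324.5 -109.2]
```

View pics/a24.png

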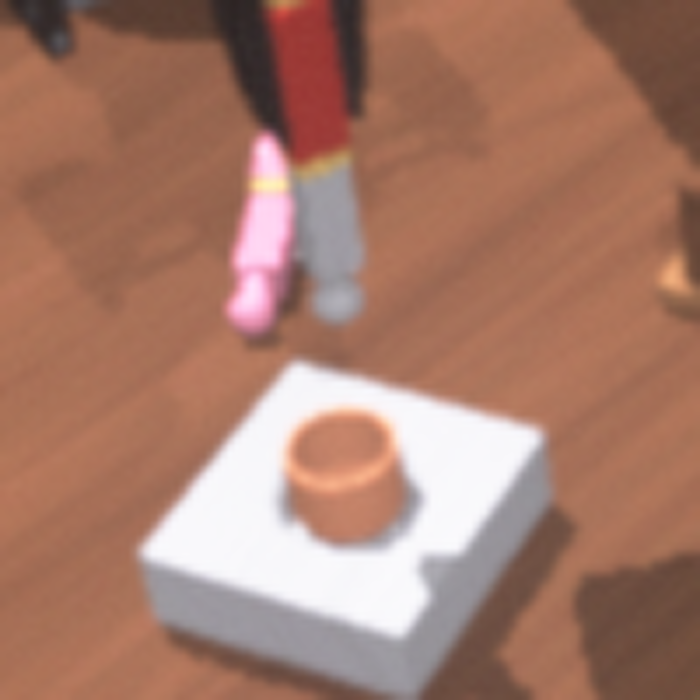

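View pics/b24.png

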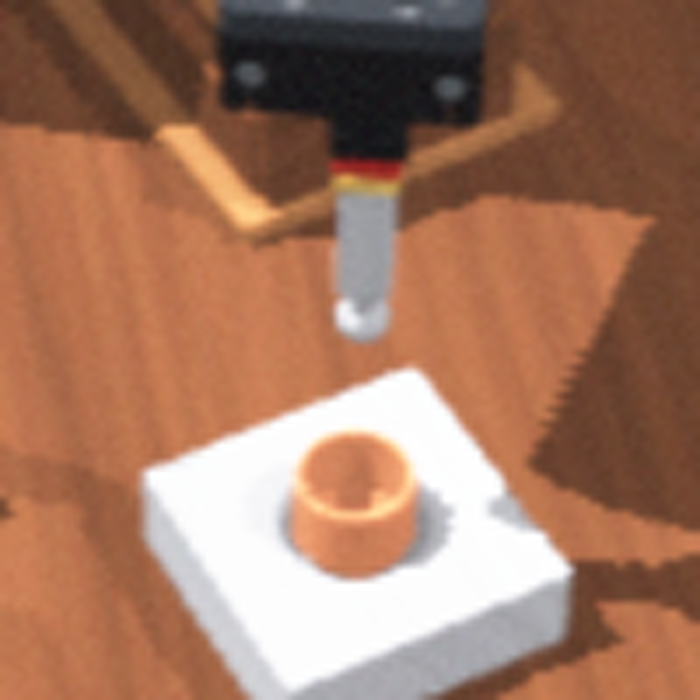

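View pics/w24.png

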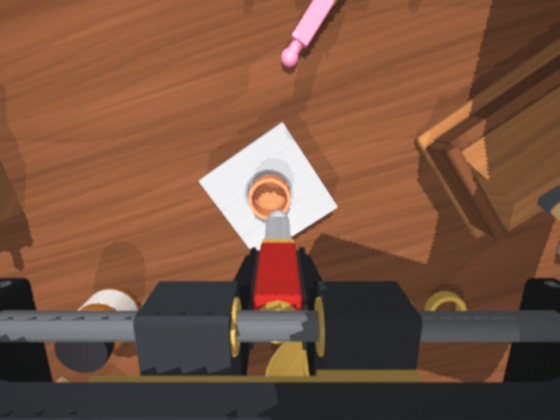

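```bash
cat > tr.py <<'E'
from h import *
a=grab_frame("scene");b=grab_frame("side")
def pt(sa,sb,oa=(150,210),ob=(235,240),k=7):
    return tri([ray(a,sa[0]/k+oa[0]-.5,sa[1]/k+oa[1]-.5),ray(b,sb[0]/k+ob[0]-.5,sb[1]/k+ob[1]-.5)])
E
python3 - <<'E'
from tr import *
print("ball",pt((338,299),(362,317)));print("rim",pt((344,448),(355,478)))
print("band",pt((327,165),(368,183)))
s=get_state();print(s["position"],s["dq"])
E
```

```text
ball (array([ 487.22244811, -245.20200711,  117.53346804]), [np.float64(0.10407155327295929), np.float64(0.1040715532729816)])
rim (array([ 484.50581741, -251.47042048,   52.78512324]), [np.float64(0.25434737230921745), np.float64(0.25434737230913806)])
band (array([ 488.676693  , -242.06542442,  171.7220393 ]), [np.float64(0.6657945001114544), np.float64(0.6657945001114317)])
[ 487.9047485  -247.00311457  271.65685815] [-0.00094181  0.00141691  0.00223628  0.00081642 -0.00095685  0.00014213]
```

{"api": "move_arm", "payload": {"moves": [{"tx":-0.2,"ty":-0.3,"tz":-0.4,"ax":0,"ay":0,"az":0},{"tx":-0.15,"ty":-0.3,"tz":-0.4,"ax":0,"ay":0,"az":0},{"tx":0,"ty":0,"tz":0,"ax":0,"ay":0,"az":0},{"tx":0,"ty":0,"tz":0,"ax":0,"ay":0,"az":0},{"tx":0,"ty":0,"tz":0,"ax":0,"ay":0,"az":0},{"tx":0,"ty":0,"tz":0,"ax":0,"ay":0,"az":0}]}}

```text
clock: 21.75
position: [484.0, -253.7, 263.3]
tool_rot: [-0.423, 0.567, 0.422, 0.568]
force: [0.4, 0.5, -2.5]
grip_width: 19.9
```

```bash
python3 pg.py w25
python3 - <<'E'
from h import *
a=grab_frame("scene");save(a,"a25",(210,310,150,250),7)
b=grab_frame("side");save(b,"b25",(240,340,235,335),7);save(a,"a25f")
E
```

```text
21.75 [ 484.  -253.7  263.3] [-0.6   0.41  1.79  0.    0.94 -1.88] [ 0.4  0.5 -2.5] 19.87575580664641
[[0.002, -0.958, 0.287], [-0.0, 0.287, 0.958], [-1.0, -0.002, 0.0]]
rv [-0.025  0.725  0.622]
grip in tool [145.5  31.6 322.5] proj [[796.5, 220.6], [784.9, 213.9]]
shift to 139: [147.5 349.8 -40.1]  to 59: [  98.6  331.5 -100.8]
```

View pics/a25.png

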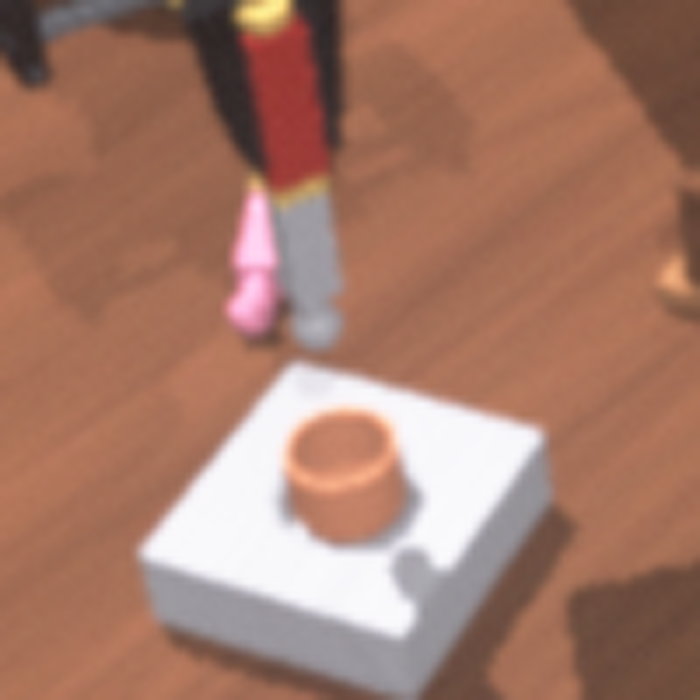

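View pics/b25.png

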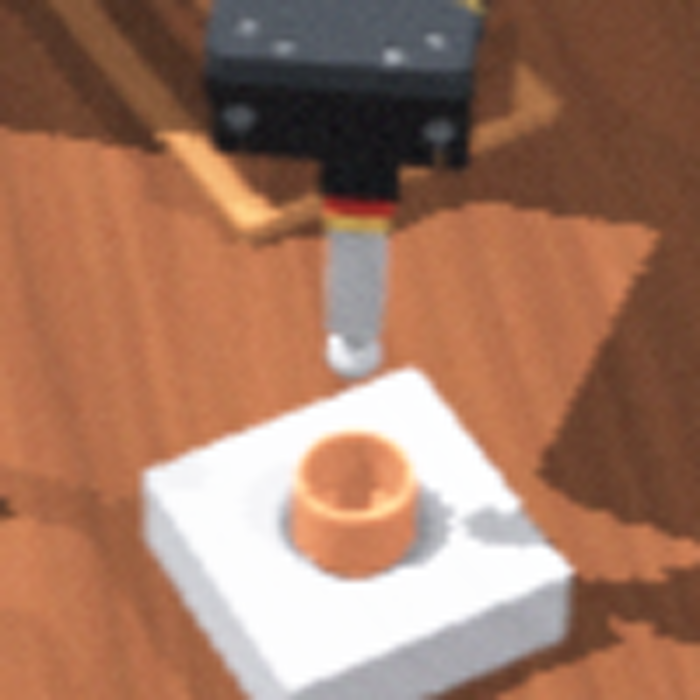

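View pics/a25f.png

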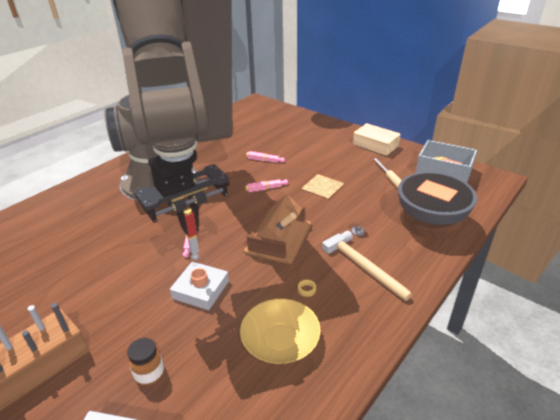

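Run:
```python
from tr import *
print("ball",pt((317,325),(354,353)));print("rim",pt((344,448),(355,478)))
print("grip bottom band",pt((301,190),(358,220)))
s=get_state();print(s["position"],s["grip_width"],s["clock"],np.abs(s["dq"]).max())
```

```text
ball (array([ 483.48092187, -252.29786885,  109.3929028 ]), [np.float64(0.3269353939755435), np.float64(0.32693539397559124)])
rim (array([ 484.50581741, -251.47042048,   52.78512324]), [np.float64(0.25434737230921745), np.float64(0.25434737230913806)])
grip bottom band (array([ 484.1609741 , -250.13573545,  164.65334438]), [np.float64(0.48914573262782707), np.float64(0.48914573262779587)])
[ 483.9972664  -253.69492073  263.26871207] 19.569864985327538 22.0 0.001776506205051505
```

```bash
python3 -c "
from bench import *
print(hand_in())"
```

```text
the job is handed in; nothing more can be done
None
```

The cup is seated in the block and released, and the punch is held still and upright above it. I handed the job in at about 22 s, and `hand_in()` gives no verdict.

**What I did:** I lifted the copper cup off the cork pad, lowered it to the floor of the pocket and let go. I then gripped the red-handled punch from its head end and drew it out along the slanted bore. After turning it upright with the ball down, I stopped it over the cup.

**Last checks:**
- **Cup:** It showed seated and mouth up in both fixed views. Its rim measured about 53 mm above the bench against 54 mm expected, and within about 1.5 mm of where I had measured the pocket centre.
- **Punch:** Its ball was about 1.3 mm from the cup's axis, with the tip about 47 mm above the rim, and it was upright within about 2–3°. The finger opening was 19.6 mm on the 20 mm grip, and the arm was still.
- **Bystanders:** None of them looked moved in the last scene view. I did not measure their positions or view the side, liner and jar area up close at the end.

The wrist camera and the fixed cameras disagreed by 1–2 mm, which is within their calibration. No check failed.

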